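# Weigh the jar from behind the reagent bottles

## Robot

A 6-joint arm with a two-finger parallel gripper is mounted at the origin on the work surface. World frame = base frame: x ahead of the robot, y to its left, z up, the work surface at z = 0. Lengths are in m, angles in rad, forces in N, time in s.
With the tool pointing down it reaches from about 0.35 to 0.775 m from the base axis. Payload 5.5 kg.
Tool frame: the origin (TCP) lies midway between the tips of the shut fingers; the grasp point (between the pads) lies grip_point_offset behind it (grip_point_offset is the distance from the TCP to the grasp point, in m); z points along the fingers, y is the direction in which the jaws open and shut (so a half turn about z gives the same grasp; the last joint's range is limited). The gripper opens to 85 mm and grips with 20 to 120 N. Pads are 22 mm wide; open, the fingers measure 114 mm over their backs; the gripper's body (76 mm by 85 mm) begins 54 mm behind the grasp point. The pads swing forward as they close: fully open they stand 13 mm farther back than shut.
Start: joints at [1.057, 0.313, 0.046, 1.304, 0, 1.431], TCP at [0.21, 0.535, 0.194] pointing down, gripper open.
Joint ranges: [-2.76, 2.76], [-0.86, 1.69], [-1.03, 1.26], [-2.2, 2.34], [-1.47, 1.5], [-3.14, 3.14]. Speed limits (rad/s): [2.57, 2.57, 3.14, 3.14, 3.14, 3.14].

## Interface

Orientations are given as a unit quaternion [w, x, y, z].
In Python, from workcell import * gives the robot as it stands.
- The arm moves only by the tool send_rows, never from a script. Its argument "series" is one flat list of numbers, 7 for each row, row after row: the shift along the tool's x, y, z in cm, then the turn, a rotation vector about the tool's x, y, z in degrees, then the opening, from 0 (shut) to 1 (fully open). A call has 1 to 10 rows; each row is the pose to reach, as a shift and turn from the pose commanded when the call began, along the tool's axes at that moment; what a row does not reach only later rows make up. A row lasts 1/12 s, in which the tool goes at most 41.7 mm and 7.16 degrees, less where a joint would pass 70% of its speed; a pose out of reach is approached as far as the arm can. A call with a gripper value outside its range is refused whole. The fingers move at their own pace and stop on an object; "newtons" is the grip in N (left out, the last holds). Time passes only in rows, so rows that repeat a pose let the fingers close. It gives the time, the measured TCP pose, the force and the opening at its end, in the units of the state.
- get_state(): the state, without advancing time (a new reading comes with each control period).
- read_camera(name): name is "scene" or "top"; returns the picture (400x640x3 uint8, blue, green, red); there is no depth.
- camera_info(name): a dict with "K" (3x3 intrinsics, pixels), "xyz" and "attitude" of the camera in the world. Camera axes: x right, y down, z forward; pixel columns grow to the right and rows downward; lengths in m; the calibration is good to about 2 mm. A picture is of the moment at which its call begins. camera_info takes no time and is no camera call.
- hand_in(): hands the job in, once; it reports no verdict.
Trained networks look in the newest picture that a camera, given by its name, has taken for a name from the list of things; names that differ only in an ending like _2 or _b are one class to them, and where a whole thing is asked for, a point or a joint stands for the part that bears it (a point fixed in the world has none). Each returns a list of dicts, best first, with "p" (0 to 1); they miss things now and then, are a little off and sometimes report something else, mostly with a low value. They report only what shows in the picture. A call takes as long as a camera call.
- silhouettes(camera, label): "pixels" (400x640 bool, what is visible of it) and "box" ([left, top, width, height] in pixels, round what is visible of it).
The state is a dict: "clock": time; "joint_pos": joint angles; "qvel": joint speeds; "tau": joint torques, N m; "tcp_pos": TCP position; "orientation": TCP orientation; "wrist_force": force on the tool from outside, world axes, zero at the start; "ft_torque": the same for the moment, N m; "finger_gap": finger opening in m.
Only numpy, scipy, OpenCV 4.12 (cv2) and the standard library are available. Lean on these libraries where they do the work, as an engineer would, in place of code of your own. Each camera call takes 0.05 s, during which the arm holds its last target. There are 200 camera calls.

## Task

Clear the two bottles and the canister off the bottle stand and stand all three in the grey side tray, leaving the small jar where it is until they are out of the way; then put the jar on the middle of the balance pan. With the jar on the pan, put the two bottles and the canister back on the stand, each in the very place where it stood at the start. Keep everything upright, set things down rather than drop them, and leave the orange tub, the tip box and the timer where they are.

Things in the scene. Friction and masses are not known exactly. Their poses are not given: they have to be found in the camera images.
- amber_mid (a point): Amber glass bottle with a paper band and a black round screw cap, 146 mm tall: body 54 mm in diameter up to 85 mm, then a sloping shoulder; the cap, 36 mm in diameter, runs from 111 to 146 mm above the underside and is a good grip. The point is on its axis, half-way up (73 mm above the underside); z up. About 0.25 kg. It starts on the stand in one of three places (front, left or right of the jar) and must return to the place it started in.
- square_mid (a point): White plastic bottle of square section, 130 mm tall: body 52 x 52 mm up to 85 mm; a white round cap, 40 mm in diameter, runs from 97 to 130 mm above the underside and is a good grip. The point is on its axis, half-way up (65 mm above the underside); z up, x and y square to the body's faces. About 0.2 kg. It starts on the stand in one of the three places and must return to it, facing any way.
- can_mid (a point): Plain aluminium canister, a straight cylinder 48 mm in diameter and 120 mm tall with a dark band near the top and a dark ring on its flat top face; grip it near the top. The point is on its axis, half-way up (60 mm above the underside); z up. About 0.25 kg. It starts on the stand in one of the three places and must return to it.
- jar_mid (a point): Small squat sample jar, 45 mm tall: clear glass 44 mm in diameter up to 30 mm, white lid 48 mm in diameter from 30 to 45 mm. The point is on its axis, half-way up (22.5 mm above the underside). About 0.09 kg. It stands at the far side of the stand, hemmed in by the two bottles and the canister with gaps of about 8 to 23 mm.
- rack: Fixed bottle stand: a grey slab 148 x 200 mm, 12 mm thick, with four ring-marked places on its flat top. Origin on the work surface under it; x points away from the robot when unturned, z up. Places (x, y) in its frame: front (-40, 0), left (25, 65), right (25, -65) and the jar's (25, 0) mm; things stand within about 3 mm of them. A round steel guard rail, 6 mm thick and 43 mm high over the work surface, runs along y at x = +69 mm, 180 mm long.
- tray: Fixed grey shallow side tray, 290 mm (its x) by 150 mm (its y), 14 mm high over all, walls 4 mm thick, inner floor about 4 mm above the work surface. Origin at the centre of its underside, on the work surface. It lies either left or right of the stand, the balance on the other side. The three things fit standing in a row along its x, 85 mm apart.
- pan (a point): Centre of the top face of the balance's round steel pan, 116 mm in diameter, 68 mm above the work surface. The balance is fixed: a white body 160 mm wide (its y) and 53 mm high that reaches 125 mm from the pan's centre to its display end (its -x) and 75 mm the other way.
- tub: Orange open waste tub, 100 mm in diameter at the rim, 100 mm tall, loose; origin at the centre of its underside. Leave it alone.
- tipbox: Yellow pipette-tip box with a pale lid, 75 x 100 mm, 60 mm tall, loose; origin at the centre of its underside. Leave it alone.
- timer: Small grey bench timer lying flat, 60 x 75 mm, 18 mm thick, loose, beyond the stand; origin at the centre of its underside. Leave it alone.

How it is judged:
By the outcome, as a careful person would: the job done as asked, in the order asked, and still so for the second after the job is handed in, with the robot touching nothing.
It also fails if it takes over 115 s, if anything falls off the work surface, if the arm or the gripper's body presses on something with over 40 N, if the wrist force passes 120 N, or if a joint passes its speed limit or range.

## Working session

There is one attempt and no reset: what is moved stays moved. The work goes in short steps, Python scripts to look and compute and a tool call to move; the robot and the scene stay as the last step left them, time stands still between calls to the robot, and variables do not carry over. Pictures are saved under pics/ and viewed, about 12 in all and at most 16, crops included, and the job is handed in when it is done.

Besides the shell and the picture viewer there is one more tool, called after ">>>" as name(argument=value, ...) on one line, values as JSON. send_rows: Moves the arm, as the interface text tells. Its arguments: {"type":"object","properties":{"series":{"type":"array"},"newtons":{"type":"number"}},"required":["series"]}

```bash
mkdir -p pics; ls; python3 - <<'E'
from workcell import *
import cv2
s=get_state();print({k:(s[k]) for k in s})
for n in ("scene","top"):
    print(n,camera_info(n)); cv2.imwrite(f"pics/{n}0.png",read_camera(n))
E
```

```text
pics
{'clock': 0.0, 'joint_pos': array([1.05738316e+00, 3.13996695e-01, 4.49921104e-02, 1.30355881e+00,
       1.46236090e-05, 1.43122084e+00]), 'qvel': array([-3.87081477e-04,  3.73540306e-04,  2.78382359e-04, -1.87727320e-05,
        2.80744451e-04,  1.75112510e-03]), 'tau': array([ 7.21230081e-04, -4.80623496e+01,  2.98536962e+01,  1.95081899e-02,
       -2.22862404e-04,  2.69740966e-06]), 'tcp_pos': array([0.20970241, 0.53480477, 0.19301637]), 'orientation': array([-2.90297061e-04,  1.85832223e-01,  9.82581093e-01, -8.34515517e-04]), 'wrist_force': array([-0.92749072, -0.29392028,  0.16753918]), 'ft_torque': array([0.01443941, 0.02910123, 0.00140402]), 'finger_gap': 0.08543742307094229}
scene {'K': array([[391.8833552 ,   0.        , 325.10255462],
       [  0.        , 391.8833552 , 190.39379712],
       [  0.        ,   0.        ,   1.        ]]), 'xyz': array([1.41216029, 0.18024961, 0.59323238]), 'attitude': array([-0.30602498,  0.55624803,  0.67290239, -0.37965669])}
top {'K': array([[391.88888873,   0.        , 312.86569012],
       [  0.        , 391.88888873, 202.27706968],
       [  0.        ,   0.        ,   1.        ]]), 'xyz': array([ 0.4054493 , -0.01200581,  0.98296468]), 'attitude': array([ 0.08157141, -0.68974584,  0.71493744, -0.08038175])}
```

View pics/top0.png

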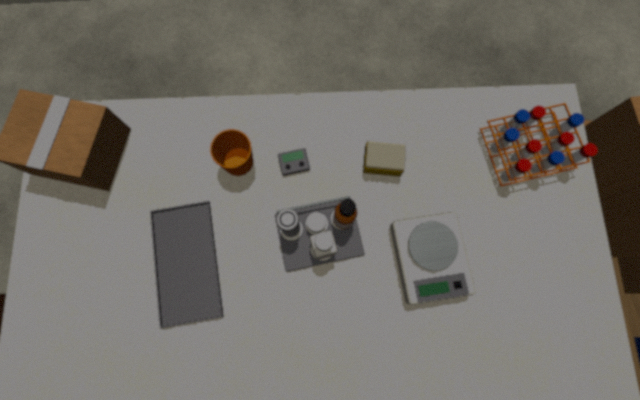

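View pics/scene0.png

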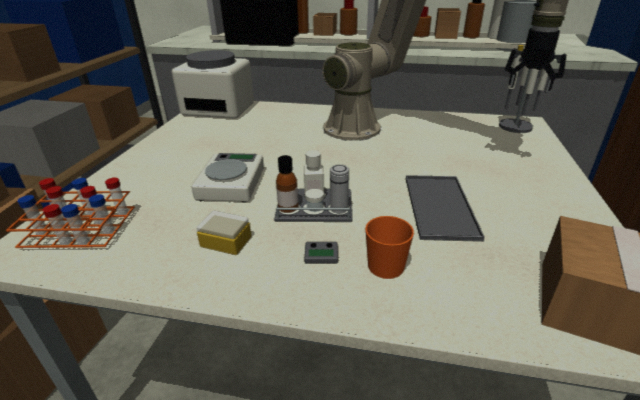

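```bash
cat > h.py <<'E'
import numpy as np, cv2
from workcell import *
from scipy.spatial.transform import Rotation as R
from scipy.optimize import least_squares
def rot(q): return R.from_quat([q[1],q[2],q[3],q[0]])
CI={n:camera_info(n) for n in("scene","top")}
def proj(n,P):
    c=CI[n]; p=rot(c["attitude"]).inv().apply(np.atleast_2d(P)-c["xyz"])@c["K"].T
    return p[:,:2]/p[:,2:]
def back(n,uv,z):
    c=CI[n]; uv=np.atleast_2d(uv).astype(float)
    d=rot(c["attitude"]).apply(np.c_[uv,np.ones(len(uv))]@np.linalg.inv(c["K"]).T)
    return c["xyz"]+d*((z-c["xyz"][2])/d[:,2])[:,None]
def sil(n,l,shot=False):
    if shot: read_camera(n)
    r=silhouettes(n,l); return r
t=np.linspace(0,2*np.pi,48,endpoint=False)
def rings(l): return np.array([[r*np.cos(a),r*np.sin(a),z] for r,z in l for a in t])
MOD={"amber_mid":rings([(.027,0),(.027,.085),(.018,.111),(.018,.146)]),
"can_mid":rings([(.024,0),(.024,.12)]),"jar_mid":rings([(.022,0),(.022,.03),(.024,.03),(.024,.045)]),
"square_mid":np.vstack([rings([(.02,.097),(.02,.13)]),[[sx*.026,sy*.026,z] for sx in(-1,1) for sy in(-1,1) for z in(0,.085)]])}
def box(n,l,P):
    M=MOD[l]
    if len(P)>3: M=R.from_euler('z',P[3]).apply(M)
    q=proj(n,M+P[:3]); return np.r_[q.min(0)-.5+.5,q.max(0)+.5-.5]
def world2tool(s,v): return rot(s["orientation"]).inv().apply(v)
E
python3 - <<'E'
from h import *
N="amber_mid square_mid can_mid jar_mid rack tray pan tub tipbox timer".split()
D={}
for n in("top","scene"):
    im=read_camera(n)
    for l in N:
        r=silhouettes(n,l)
        for k in r[:2]:
            m=k["pixels"];ys,xs=np.nonzero(m)
            c=(xs.mean(),ys.mean()) if len(xs) else (0,0)
            print(n,l,round(k["p"],2),k["box"],m.sum(),np.round(c,1),np.round(back(n,c,0)[0],3))
        if r: D[n+"_"+l]=r[0]["pixels"]
np.savez("m0.npz",**D)
print(get_state()["clock"])
E
```

```text
top amber_mid 0.85 [334.9, 197.9, 19.8, 33.2] 552 [344.6 214. ] [ 0.601 -0.094  0.   ]
top square_mid 0.9 [308.1, 232.5, 25.6, 28.6] 571 [322.2 245.1] [ 0.524 -0.034  0.   ]
top square_mid 0.66 [335.3, 199.1, 23.1, 31.4] 537 [344.5 213.7] [ 0.602 -0.094  0.   ]
top can_mid 0.74 [277.2, 211.9, 22.0, 27.7] 502 [288.1 222.6] [0.584 0.05  0.   ]
top can_mid 0.41 [391.3, 211.1, 82.8, 95.3] 6030 [431.1 258.1] [ 0.482 -0.303  0.   ]
top jar_mid 0.86 [306.0, 211.2, 21.7, 22.7] 345 [315.2 222.3] [ 0.582 -0.018  0.   ]
top rack 0.79 [279.7, 193.3, 86.5, 79.7] 2881 [317.8 237.8] [ 0.543 -0.024  0.   ]
top tray 0.81 [150.7, 202.5, 73.3, 123.8] 7476 [185.2 264.8] [0.487 0.309 0.   ]
top pan 0.88 [389.4, 211.1, 82.7, 95.5] 5853 [431.1 258.3] [ 0.481 -0.303  0.   ]
top tub 0.95 [211.0, 125.0, 41.9, 48.7] 1555 [232.4 151.7] [0.781 0.194 0.   ]
top tipbox 0.65 [360.5, 137.6, 49.4, 42.5] 1442 [384.  157.8] [ 0.749 -0.207  0.   ]
top timer 0.81 [276.8, 151.2, 30.7, 26.6] 655 [292.7 161.8] [ 0.747  0.035 -0.   ]
top timer 0.54 [362.9, 141.2, 44.2, 39.0] 1399 [383.8 157.7] [ 0.749 -0.206  0.   ]
scene am
[... 401 characters left out ...]
98.2] [ 0.515 -0.034  0.   ]
scene jar_mid 0.51 [304.5, 150.6, 19.8, 39.3] 667 [313.6 170.4] [ 0.357 -0.071  0.   ]
scene rack 0.81 [275.7, 188.4, 78.2, 32.7] 1311 [314.1 211.4] [ 0.578 -0.021  0.   ]
scene tray 0.62 [408.1, 176.3, 77.3, 65.1] 3786 [442.6 209.4] [0.508 0.314 0.   ]
scene pan 0.85 [192.4, 155.2, 70.6, 44.4] 2717 [228.7 177.6] [ 0.447 -0.318  0.   ]
scene tub 0.81 [364.4, 215.0, 49.1, 62.9] 2473 [388.2 245.4] [0.684 0.181 0.   ]
scene tub 0.56 [306.0, 241.7, 33.9, 21.7] 709 [321.6 252.6] [0.737 0.032 0.   ]
scene tipbox 0.97 [199.6, 212.2, 51.4, 40.0] 1741 [224.5 232.1] [ 0.706 -0.219  0.   ]
scene timer 0.79 [302.1, 246.0, 36.6, 16.5] 730 [321.2 252.7] [0.738 0.031 0.   ]
1.2
```

```bash
cat > fit1.py <<'E'
from h import *
D=np.load("m0.npz")
def mb(m):
    n,lab,st,_=cv2.connectedComponentsWithStats(m.astype(np.uint8)); i=1+np.argmax(st[1:,4]); x,y,w,h=st[i,:4]
    return np.r_[x,y,x+w,y+h].astype(float)-0.5   # edges in pixel-centre coords
init={"amber_mid":(.59,-.085),"square_mid":(.53,-.03),"can_mid":(.58,.045),"jar_mid":(.58,-.018)}
im={n:read_camera(n) for n in("top","scene")}
for l,p in init.items():
    W={"top":[1,1,1,1],"scene":[1,1,1,1]}
    if l=="jar_mid": W={"top":[1,1,1,.0],"scene":[1,1,1,.3]}
    if l=="square_mid": W["scene"]=[1,1,1,0]
    f=lambda P:np.r_[[np.array(W[n])*(box(n,l,P)-mb(D[n+"_"+l])) for n in W]].ravel()
    P0=np.r_[p,.012]; 
    if l=="square_mid": P0=np.r_[P0,.15]
    s=least_squares(f,P0,loss="soft_l1"); print(l,np.round(s.x,4),np.round(s.fun,1))
rk=D["top_rack"].copy()
for l in init: rk|=D["top_"+l]
print("rack",cv2.minAreaRect(np.argwhere(D["top_rack"])[:,::-1].astype(np.float32)))
for l,z in(("tray",.014),("pan",.053)):
    c=np.argwhere(D["top_"+l])[:,::-1]; w=back("top",c,z)[:,:2]
    print(l,cv2.minAreaRect(w.astype(np.float32)))
w=back("top",np.argwhere(D["top_rack"])[:,::-1],.012)[:,:2]; print("rack",cv2.minAreaRect(w.astype(np.float32)))
a=cv2.resize(im["top"][185:285,265:375],None,fx=6,fy=6,interpolation=cv2.INTER_CUBIC); cv2.imwrite("pics/ct.png",a)
a=cv2.resize(im["scene"][145:230,260:370],None,fx=6,fy=6,interpolation=cv2.INTER_CUBIC); cv2.imwrite("pics/cs.png",a)
E
python3 fit1.py
```

```text
amber_mid [ 0.5872 -0.0884  0.0122] [-0.4 -0.6  0.6  0.7  0.1 -0.1  0.   0.3]
square_mid [ 0.5163 -0.0328  0.0115  0.1325] [-0.2 -0.3  0.4  0.3 -0.5  0.1  1.   0. ]
can_mid [0.5677 0.0438 0.0141] [-0.2  0.   0.6  0.1 -0.1 -2.   0.4  5. ]
jar_mid [ 0.5754 -0.019   0.011 ] [ 1.  -0.2 -0.   0.   0.6 -0.2  0.3  1.1]
rack ((318.24090576171875, 233.18243408203125), (61.78666305541992, 80.60391998291016), 78.48616790771484)
tray ((0.4928644895553589, 0.3051793575286865), (0.2936578691005707, 0.15683133900165558), 8.296914100646973)
pan ((0.4803633391857147, -0.28766030073165894), (0.19805249571800232, 0.16738773882389069), 7.085094451904297)
rack ((0.5541934967041016, -0.024340078234672546), (0.1553141325712204, 0.1997290402650833), 9.9324369430542)
```

View pics/ct.png

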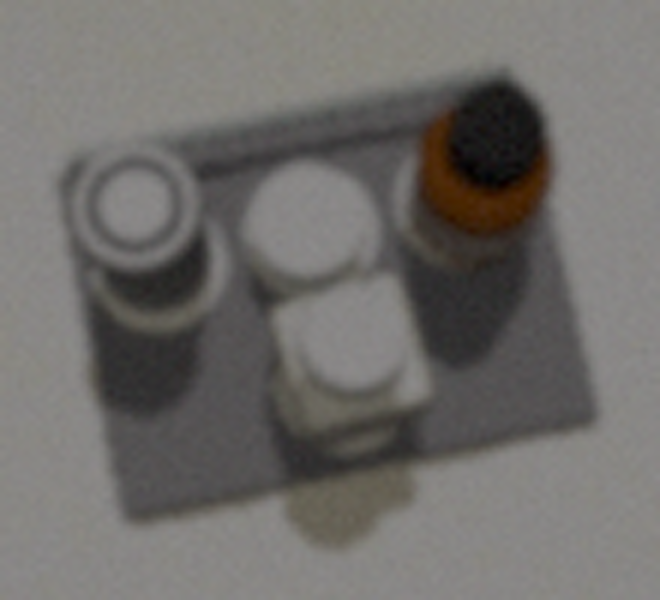

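View pics/cs.png

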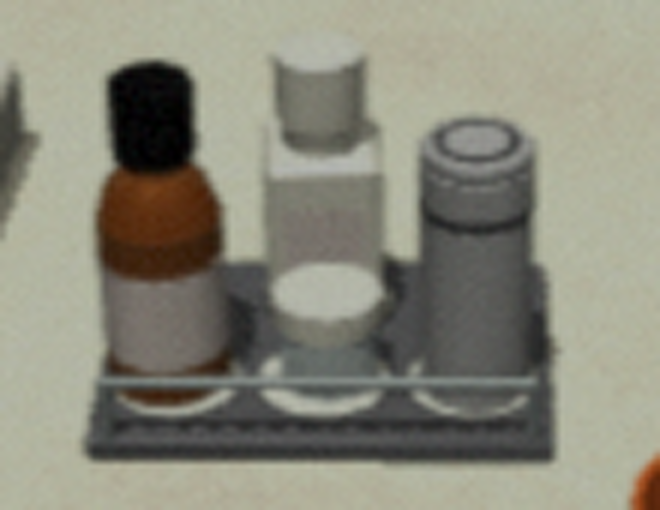

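```bash
cat > tri.py <<'E'
from h import *
T={"amber":((500,128),(152,76),.158),"can":((135,205),(478,142),.132),"square":((353,345),(321,50),.142),"jar":((308,220),(328,292),.057)}
cv=lambda c,o:np.array([o[0]+(c[0]+.5)/6-.5,o[1]+(c[1]+.5)/6-.5])
for k,(a,b,z) in T.items():
    a=cv(a,(265,185));b=cv(b,(260,145))
    s=least_squares(lambda P:np.r_[proj("top",P)[0]-a,proj("scene",P)[0]-b],[.56,0,z])
    print(k,"tri",np.round(s.x,4),np.round(s.fun,1),"top@z",np.round(back("top",a,z)[0],4),"scene@z",np.round(back("scene",b,z)[0],4))
C=[cv(c,(265,185)) for c in((130,520),(595,420))]
w=[back("top",c,.004)[0] for c in C]; d=w[0]-w[1]; print("front edge",w,np.degrees(np.arctan2(-d[0],d[1])),np.linalg.norm(d))
S=[cv(c,(260,145)) for c in((90,457),(552,457))]
v=[back("scene",c,.0)[0] for c in S]; d=v[1]-v[0]; print("far edge",v,np.degrees(np.arctan2(-d[0],d[1])),np.linalg.norm(d))
print("rack centre",np.mean(w+v,axis=0))
E
python3 tri.py
```

```text
amber tri [ 0.587  -0.0887  0.1592] [-0.2  0.1 -0.3 -0. ] top@z [ 0.5874 -0.0893  0.158 ] scene@z [ 0.5848 -0.0887  0.158 ]
can tri [0.5691 0.0442 0.1315] [-0.  0. -0.  0.] top@z [0.569  0.0441 0.132 ] scene@z [0.57   0.0445 0.132 ]
square tri [ 0.5135 -0.0339  0.14  ] [ 0.1 -0.   0.1  0. ] top@z [ 0.5132 -0.0337  0.142 ] scene@z [ 0.5176 -0.0333  0.142 ]
jar tri [ 0.5751 -0.0198  0.0552] [-0.1  0.  -0.1 -0. ] top@z [ 0.5748 -0.02    0.057 ] scene@z [ 0.5779 -0.0189  0.057 ]
front edge [array([0.46209584, 0.05728243, 0.004     ]), array([ 0.49611603, -0.13614123,  0.004     ])] 9.975400789352541 0.19639268213205927
far edge [array([ 0.63741679, -0.11158222,  0.        ]), array([0.60189293, 0.08288757, 0.        ])] 10.352101719118867 0.19768773856383082
rack centre [ 0.5493804  -0.02688836  0.002     ]
```

```bash
python3 - <<'E'
from h import *
import workcell
print([ (k,getattr(workcell,k)) for k in dir(workcell) if 'grip' in k.lower()])
im={n:cv2.imread(f"pics/{n}0.png") for n in("top","scene")}
crop={"top":(385,205,95,100),"scene":(185,145,85,60)}
for n,(x,y,w,h) in crop.items(): cv2.imwrite(f"pics/bal_{n}.png",cv2.resize(im[n][y:y+h,x:x+w],None,fx=4,fy=4,interpolation=cv2.INTER_CUBIC))
a,b=[cv2.imread(f"pics/bal_{n}.png") for n in crop]; H=max(a.shape[0],b.shape[0]); p=lambda i:cv2.copyMakeBorder(i,0,H-i.shape[0],0,0,cv2.BORDER_CONSTANT)
cv2.imwrite("pics/bal.png",np.hstack([p(a),p(b)]))
E
```

```text
[('grip_point_offset', 0.0187)]
```

View pics/bal.png

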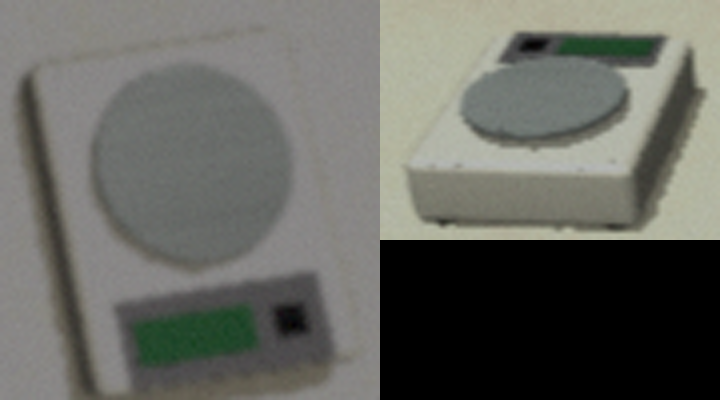

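Crops: pan disc centred at about (193,162) in the top crop and (165,97) in the scene crop. Next: triangulate the pan and plan the targets.

```bash
cat >> h.py <<'E'
def plan(goal,yaw=90.):
    "tool-frame shift (cm) and z turn (deg) to bring TCP to goal with jaw y-axis at world angle yaw"
    s=get_state(); r=rot(s["orientation"]); v=r.inv().apply(np.array(goal)-s["tcp_pos"])*100
    G=R.from_matrix(np.array([[-np.sin(np.radians(yaw)),0,0],[0,0,0],[0,0,0]]) if 0 else np.c_[[-np.sin(np.radians(yaw)),np.cos(np.radians(yaw)),0],[np.cos(np.radians(yaw)),np.sin(np.radians(yaw)),0],[0,0,-1]]*np.array([[1,1,1]]*3))
    return np.round(v,2),np.round(np.degrees((r.inv()*G).as_rotvec()),2)
E
python3 - <<'E'
from h import *
a=np.array([385+193.5/4-.5,205+162.5/4-.5]);b=np.array([185+165.5/4-.5,145+97.5/4-.5])
s=least_squares(lambda P:np.r_[proj("top",P)[0]-a,proj("scene",P)[0]-b],[.5,-.28,.068]);print(s.x,s.fun,back("top",a,.068),back("scene",b,.068))
t=np.radians(8.3);print([ (.4929+d*np.cos(t),.3052+d*np.sin(t)) for d in(-.085,0,.085)])
print(plan([.569,.0443,.26]))
E
```

```text
[ 0.50675832 -0.29162054  0.06454505] [ 0.00646894 -0.00280047  0.00832824  0.00171689] [[ 0.50637122 -0.29055292  0.068     ]] [[ 0.51266965 -0.28856429  0.068     ]]
[(np.float64(0.4087903079291376), np.float64(0.2929297229149173)), (np.float64(0.4929), np.float64(0.3052)), (np.float64(0.5770096920708624), np.float64(0.31747027708508274))]
(array([-51.35, -32.6 ,  -6.61]), array([  0.  ,  -0.  , -21.42]))
```

>>> send_rows(series=[-1.5, -1, -0.5, 0, 0, -2, 1, -4.5, -2.9, -1.2, 0, 0, -5, 1, -7.9, -5, -2, 0, 0, -8, 1, -11.3, -7.1, -2.8, 0, 0, -11, 1, -14.7, -9.3, -3.5, 0, 0, -14, 1, -18.1, -11.4, -4.2, 0, 0, -16, 1, -21.5, -13.6, -5, 0, 0, -18, 1, -24.9, -15.8, -5.6, 0, 0, -20, 1, -28.3, -18, -6.2, 0, 0, -21, 1, -31.7, -20.1, -6.6, 0, 0, -21.4, 1], newtons=40)

```text
clock: 2.13
tcp_pos: [0.4327, 0.2307, 0.2609]
orientation: [0.001, -0.0, 1.0, 0.0]
wrist_force: [1.8, 1.5, -0.8]
finger_gap: 0.0851
```

```bash
python3 -c "
from h import *
s=get_state();print(s['clock'],s['tcp_pos'],plan([.569,.0443,.20]),s['joint_pos'])"
```

```text
2.1333 [0.4326701  0.23069486 0.2609059 ] (array([-13.61, -18.65,   6.1 ]), array([0.03, 0.08, 0.03])) [ 3.25909255e-01  1.35071958e-01 -1.91700143e-02  1.41497795e+00
  6.80081617e-05  3.25340769e-01]
```

>>> send_rows(series=[-1.8, -2.5, 0, 0, 0, 0, 1, -4, -5.5, 0, 0, 0, 0, 1, -6.3, -8.6, 0, 0, 0, 0, 1, -8.6, -11.8, 0, 0, 0, 0, 1, -10.9, -14.9, 1, 0, 0, 0, 1, -12.6, -17.3, 3, 0, 0, 0, 1, -13.5, -18.4, 5, 0, 0, 0, 1, -13.6, -18.7, 7, 0, 0, 0, 1, -13.6, -18.7, 9, 0, 0, 0, 1, -13.6, -18.7, 9, 0, 0, 0, 1])

```text
clock: 2.97
tcp_pos: [0.5652, 0.0448, 0.1655]
orientation: [-0.004, 0.001, 1.0, 0.0]
wrist_force: [-0.6, 0.1, 0.4]
finger_gap: 0.0851
```

```bash
python3 -c "
from h import *
s=get_state();print(s['clock'],s['tcp_pos'],plan([.569,.0443,.095]),s['wrist_force'])
a,b=read_camera('top'),read_camera('scene')
a=cv2.resize(a[170:280,255:375],None,fx=3,fy=4);b=cv2.resize(b[100:210,260:375],None,fx=3.5,fy=4)
cv2.imwrite('pics/a1.png',np.hstack([a,b]))"
```

```text
2.9667 [0.56518441 0.0448369  0.16551346] (array([-0.43, -0.06,  7.05]), array([ 0.03, -0.42, -0.09])) [-0.55366179  0.08971747  0.4132239 ]
```

View pics/a1.png

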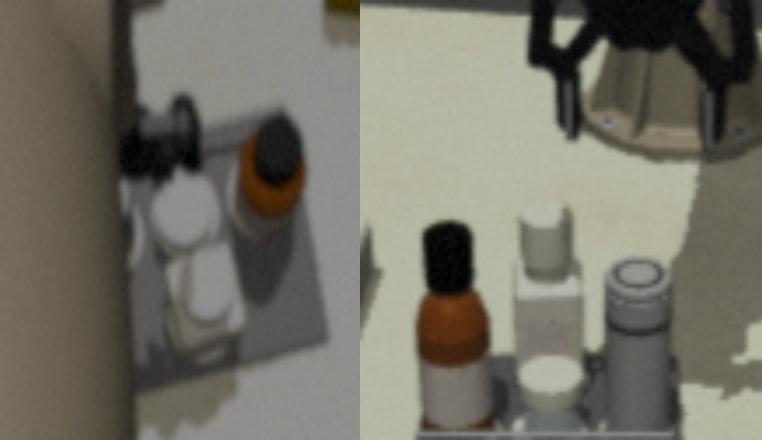

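>>> send_rows(series=[-0.2, 0, 1, 0, 0, 0, 1, -0.2, 0, 2.2, 0, 0, 0, 1, -0.2, 0, 3.4, 0, 0, 0, 1, -0.2, 0, 4.6, 0, 0, 0, 1, -0.2, 0, 5.6, 0, 0, 0, 1, -0.2, 0, 6.4, 0, 0, 0, 1, -0.2, 0, 6.9, 0, 0, 0, 1, -0.2, 0, 7.1, 0, 0, 0, 1, -0.2, 0, 7.1, 0, 0, 0, 1, -0.2, 0, 7.1, 0, 0, 0, 1])

```text
clock: 3.9
tcp_pos: [0.57, 0.0454, 0.0993]
orientation: [0.0, 0.0, 1.0, 0.0]
wrist_force: [-0.3, -0.4, 0.1]
finger_gap: 0.0854
```

```bash
python3 -c "
from h import *
s=get_state();print(s['clock'],s['tcp_pos'],plan([.569,.0443,.095]),s['wrist_force'])
b=read_camera('scene')
b=cv2.resize(b[100:230,250:390],None,fx=4,fy=4)
cv2.imwrite('pics/a2.png',b)"
```

```text
3.9 [0.57001694 0.04543903 0.09934849] (array([ 0.1 , -0.11,  0.43]), array([ 0.  ,  0.04, -0.01])) [-0.34111392 -0.38568631  0.08486636]
```

View pics/a2.png

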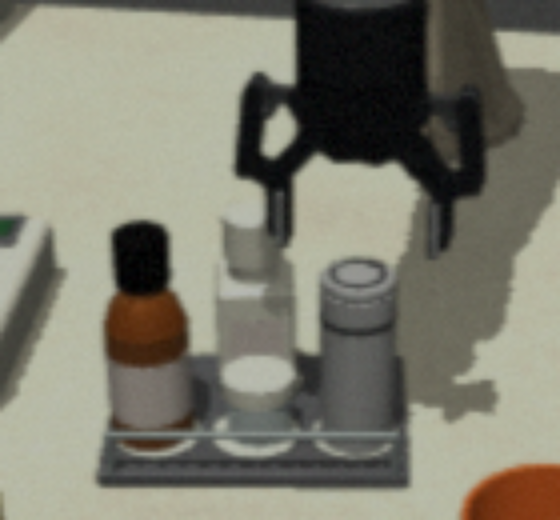

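```bash
python3 -c "
from h import *
s=get_state();print(s['clock'],s['tcp_pos'],s['joint_pos'])
for p in [(.57,.045,.0993),(.57,.045+.043,.112),(.57,.045-.043,.112),(.569,.0443,.132),(.569,.0443,.012),(0.587,-.0887,.158)]: print(p,(proj('scene',p)[0]-[250,100])*4)
b=read_camera('scene')
b=cv2.resize(b[100:230,250:390],None,fx=4,fy=4)
cv2.imwrite('pics/a3.png',b)"
```

```text
3.95 [0.57014893 0.0454151  0.0995107 ] [-6.08819400e-02  3.50273675e-01 -1.36997464e-01  1.08241465e+00
  6.30774011e-05 -6.06374062e-02]
(0.57, 0.045, 0.0993) [357.39020616 318.93647974]
(0.57, 0.088, 0.112) [426.11719291 307.31095323]
(0.57, 0.0020000000000000018, 0.112) [290.03128721 295.40828188]
(0.569, 0.0443, 0.132) [356.98876539 272.2190782 ]
(0.569, 0.0443, 0.012) [355.45461296 432.95165429]
(0.587, -0.0887, 0.158) [138.71963162 230.62254892]
```

View pics/a3.png

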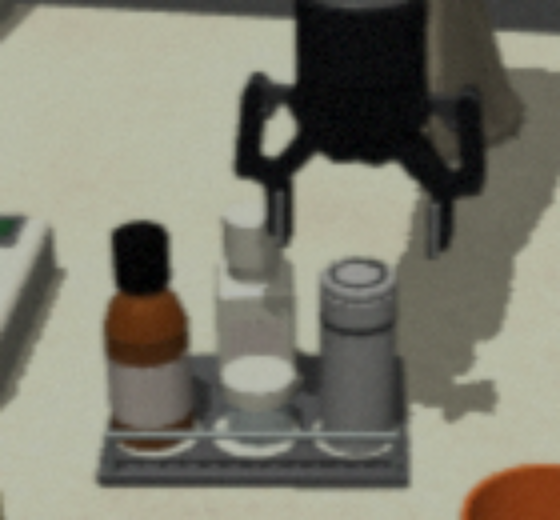

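```bash
python3 -c "
from h import *
for y in (.002,.088):
  for z in (.112,.152): print(y,z,proj('top',(.57,y,z))[0],proj('scene',(.57,y,z))[0])
a=read_camera('top')
print([(k['p'],k['box']) for k in silhouettes('top','can_mid')])
for (u,v) in [(230,150)]: a=a[v:v+130,u:u+160]
cv2.imwrite('pics/a4.png',cv2.convertScaleAbs(cv2.resize(a,None,fx=4.5,fy=4.5,interpolation=2),alpha=1.6))"
```

```text
0.002 0.112 [306.32517713 219.30647889] [322.5078218  173.85207047]
0.002 0.152 [305.91776123 215.87818991] [322.28042776 159.6526026 ]
0.088 0.112 [268.27964643 220.66488822] [356.52929823 176.82773831]
0.088 0.152 [266.12123022 217.29827576] [357.04988177 162.474766  ]
[]
```

View pics/a4.png

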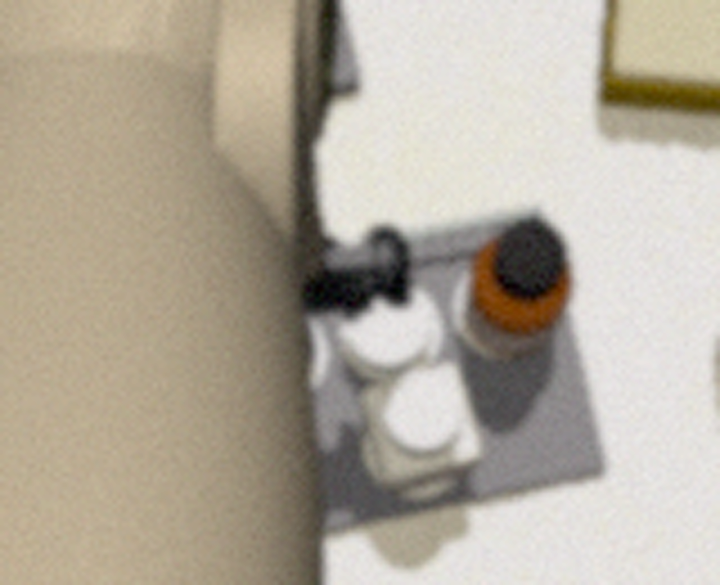

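```bash
python3 -c "
from h import *
for a,b in [((316.5,206),(314,121)),((316.5,206),(314,128)),((316.5,210),(314,135)),((317.5,214),(315,142))]:
    s=least_squares(lambda P:np.r_[proj('top',P)[0]-a,proj('scene',P)[0]-b],[.57,0,.2]);print(np.round(s.x,3),np.round(s.fun,1))
# body bottom edge/hand axis
"
```

```text
[ 0.569 -0.019  0.251] [-0.8  0.2 -1.  -0. ]
[ 0.572 -0.019  0.235] [-0.9  0.2 -1.1 -0. ]
[ 0.568 -0.019  0.215] [-0.6  0.2 -0.7 -0. ]
[ 0.564 -0.02   0.195] [-1.2  0.3 -1.4 -0. ]
```

>>> send_rows(series=[0, 0, 0, 0, 0, 0, 0.3, 0, 0, 0, 0, 0, 0, 0.3, 0, 0, 0, 0, 0, 0, 0.3, 0, 0, 0, 0, 0, 0, 0.3, 0, 0, 0, 0, 0, 0, 0.3, 0, 0, 0, 0, 0, 0, 0.3])

```text
clock: 4.6
tcp_pos: [0.5696, 0.0454, 0.0989]
orientation: [0.0, 0.0, 1.0, 0.0]
wrist_force: [-0.1, -0.3, 0.6]
finger_gap: 0.0255
```

```bash
python3 -c "
from h import *
im=cv2.imread('pics/scene0.png')
for z in (.193,.206,.246): print(z,[proj('scene',(.21+.365*d,.535+.93*d,z))[0] for d in (-.043,.043)])
cv2.imwrite('pics/a5.png',cv2.resize(np.hstack([im[20:150,470:600],read_camera('scene')[70:200,260:390]]),None,fx=3,fy=3,interpolation=2))"
```

```text
0.193 [array([508.67426613, 103.90526472]), array([540.17639617, 109.04305666])]
0.206 [array([509.70219784,  99.67735306]), array([541.43150618, 104.69667984])]
0.246 [array([512.94188259,  86.35243977]), array([545.39055975,  90.98669536])]
```

View pics/a5.png

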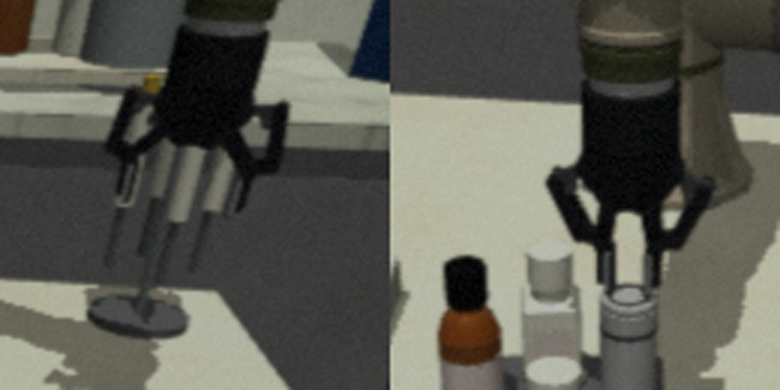

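The reported TCP height reads about 38 mm lower than the true hand: the fingers closed freely above the can, and the start picture shows the same offset. I'll allow for this, reopen and go down further.

>>> send_rows(series=[0, 0, -0.5, 0, 0, 0, 1, 0, 0, -0.5, 0, 0, 0, 1, 0, 0, -0.5, 0, 0, 0, 1, 0, 0, -0.5, 0, 0, 0, 1, 0, 0, -0.3, 0, 0, 0, 1, 0, 0, 0, 0, 0, 0, 1, 0, 0, 1, 0, 0, 0, 1, 0, 0, 2, 0, 0, 0, 1, 0, 0, 3, 0, 0, 0, 1, 0, 0, 3.6, 0, 0, 0, 1])

```text
clock: 5.48
tcp_pos: [0.5684, 0.0455, 0.0606]
orientation: [-0.001, 0.0, 1.0, 0.0]
wrist_force: [-1.0, -0.3, -0.7]
finger_gap: 0.0851
```

>>> send_rows(series=[0, 0, 0.5, 0, 0, 0, 1, 0, 0, 0.9, 0, 0, 0, 1, 0, 0, 0.9, 0, 0, 0, 1, 0, 0, 0.9, 0, 0, 0, 0.4, 0, 0, 0.9, 0, 0, 0, 0.4, 0, 0, 0.9, 0, 0, 0, 0.4, 0, 0, 0.9, 0, 0, 0, 0.4, 0, 0, 0.9, 0, 0, 0, 0.4, 0, 0, 0.9, 0, 0, 0, 0.4, 0, 0, 0.9, 0, 0, 0, 0.4], newtons=40)

```text
clock: 6.32
tcp_pos: [0.5703, 0.0453, 0.0546]
orientation: [0.001, 0.0, 1.0, -0.0]
wrist_force: [0.5, -0.2, 4.3]
finger_gap: 0.047
```

```bash
python3 -c "
from h import *
s=get_state();print(s['clock'],s['tcp_pos'],s['wrist_force'],s['finger_gap'])
cv2.imwrite('pics/a6.png',cv2.resize(read_camera('scene')[100:230,250:390],None,fx=4,fy=4,interpolation=2))"
```

```text
6.3167 [0.57034451 0.04528399 0.05459348] [ 0.51993515 -0.24553516  4.26225133] 0.04697845852028591
```

View pics/a6.png

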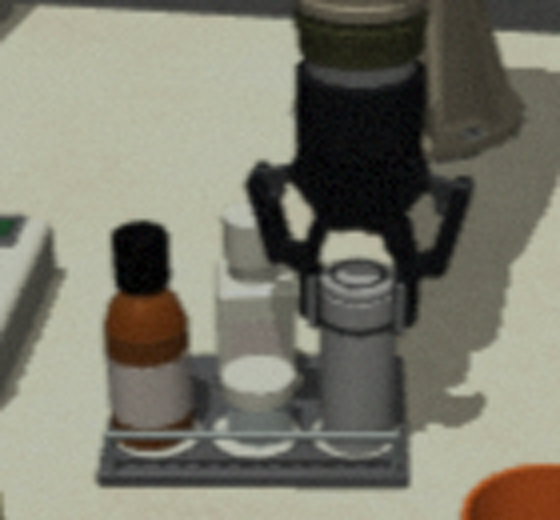

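>>> send_rows(series=[0, 0, -1, 0, 0, 0, 0.4, 0, 0, -2.5, 0, 0, 0, 0.4, 0, 0.5, -4, 0, 0, 0, 0.4, -0.1, 1.8, -5.2, 0, 0, 0, 0.4, -0.2, 4, -6, 0, 0, 0, 0.4, -0.3, 6.8, -6, 0, 0, 0, 0.4, -0.4, 10, -6, 0, 0, 0, 0.4, -0.5, 13.2, -6, 0, 0, 0, 0.4, -0.5, 16.4, -6, 0, 0, 0, 0.4, -0.6, 19.6, -6, 0, 0, 0, 0.4])

```text
clock: 7.2
tcp_pos: [0.5743, 0.2427, 0.1134]
orientation: [-0.001, 0.0, 1.0, -0.0]
wrist_force: [0.5, 0.7, -3.3]
finger_gap: 0.0476
```

>>> send_rows(series=[0, 2.8, 0, 0, 0, 0, 0.4, 0, 5.2, 0, 0, 0, 0, 0.4, 0, 6.8, 0.5, 0, 0, 0, 0.4, 0, 7.4, 1.5, 0, 0, 0, 0.4, 0, 7.6, 2.7, 0, 0, 0, 0.4, 0, 7.6, 3.9, 0, 0, 0, 0.4, 0, 7.6, 5, 0, 0, 0, 0.4, 0, 7.6, 5.8, 0, 0, 0, 0.4, 0, 7.6, 6.2, 0, 0, 0, 0.4, 0, 7.6, 6.2, 0, 0, 0, 0.4])

```text
clock: 8.03
tcp_pos: [0.5749, 0.3161, 0.0502]
orientation: [-0.001, 0.001, 1.0, -0.001]
wrist_force: [0.4, -0.2, -2.8]
finger_gap: 0.0472
```

```bash
python3 -c "
from h import *
s=get_state();print(s['clock'],s['tcp_pos'],s['wrist_force'],s['finger_gap'],s['qvel'])
b=read_camera('scene')
print([(k['p'],k['box']) for k in silhouettes('scene','can_mid')],box('scene','can_mid',np.array([.577,.317,.01])))
cv2.imwrite('pics/a7.png',cv2.resize(b[70:250,250:500],None,fx=3,fy=3,interpolation=2))"
```

```text
8.0333 [0.57486091 0.31606528 0.05021704] [ 0.3596391  -0.15857729 -2.84598979] 0.047226819173551496 [ 4.00507380e-03 -1.68175597e-02  3.24833499e-02  2.03025966e-02
  5.44688988e-05  1.10642097e-04]
[(0.62, [436.6, 177.9, 29.4, 50.7])] [436.15257359 175.07590673 464.5421104  227.4636963 ]
```

View pics/a7.png

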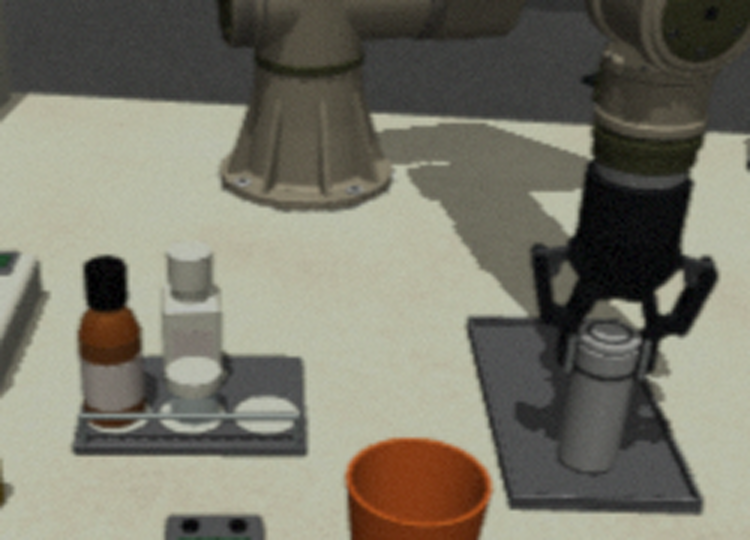

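>>> send_rows(series=[0, 0, 0.2, 0, 0, 0, 0.4, 0, 0, 0.3, 0, 0, 0, 0.4, 0, 0, 0.4, 0, 0, 0, 0.4, 0, 0, 0.4, 0, 0, 0, 0.4])

```text
clock: 8.47
tcp_pos: [0.5758, 0.3175, 0.0481]
orientation: [0.0, 0.0, 1.0, 0.0]
wrist_force: [-0.1, -0.1, -2.0]
finger_gap: 0.0472
```

>>> send_rows(series=[0, 0, 0.1, 0, 0, 0, 0.4, 0, 0, 0.2, 0, 0, 0, 0.4, 0, 0, 0.2, 0, 0, 0, 0.4])

```text
clock: 8.72
tcp_pos: [0.576, 0.3176, 0.0467]
orientation: [0.0, 0.0, 1.0, 0.0]
wrist_force: [-0.9, -1.0, 1.3]
finger_gap: 0.0472
```

>>> send_rows(series=[0, 0, 0, 0, 0, 0, 0.7, 0, 0, 0, 0, 0, 0, 1, 0, 0, 0, 0, 0, 0, 1, 0, 0, 0, 0, 0, 0, 1, 0, 0, -1.2, 0, 0, 0, 1, 0, 0, -3.5, 0, 0, 0, 1, 0, 0, -6, 0, 0, 0, 1, 0, -0.8, -8, 0, 0, 0, 1, 0.5, -3.5, -8.8, 0, 0, 0, 1, 1.2, -7, -8.8, 0, 0, 0, 1])

```text
clock: 9.55
tcp_pos: [0.5659, 0.2491, 0.1368]
orientation: [0.003, -0.002, 1.0, 0.001]
wrist_force: [0.4, -1.0, 0.1]
finger_gap: 0.0854
```

>>> send_rows(series=[0.8, -3.9, 0, 0, 0, 0, 1, 1.5, -7.8, 0, 0, 0, 0, 1, 2.2, -11.7, 0, 0, 0, 0, 1, 2.9, -15.6, 0, 0, 0, 0, 1, 3.6, -19.5, 0, 0, 0, 0, 1, 4.2, -23, 0, 0, 0, 0, 1, 4.7, -26, 0, 0, 0, 0, 1, 5, -27.7, 0, 0, 0, 0, 1, 5.1, -28.2, 0, 0, 0, 0, 1, 5.1, -28.2, 0, 0, 0, 0, 1])

```text
clock: 10.38
tcp_pos: [0.5126, -0.0358, 0.1341]
orientation: [0.0, 0.002, 1.0, 0.0]
wrist_force: [-0.2, 0.5, 0.3]
finger_gap: 0.0856
```

```bash
python3 -c "
from h import *
s=get_state();print(s['clock'],s['tcp_pos'],s['wrist_force'],s['finger_gap'],plan([.5140,-.034,.072]))
for n in('top','scene'):
  b=read_camera(n)
  for l in ('can_mid','square_mid'):
    P=np.array([.576,.3176,.004] if l[0]=='c' else [.5145,-.0335,.012])
    print(n,l,[(round(k['p'],2),np.round(k['box'],1)) for k in silhouettes(n,l)[:1]],np.round(box(n,l,P),1))
"
```

```text
10.3833 [ 0.51259066 -0.03580752  0.13407399] [-0.23907965  0.49644719  0.25025231] 0.08557470934028424 (array([-0.14,  0.18,  6.21]), array([ 0.01,  0.03, -0.17]))
top can_mid [(0.77, array([156.6, 212.6,  37.2,  31.8]))] [154.  210.2 192.  238.8]
top square_mid [] [311.  232.3 334.9 259.2]
scene can_mid [(0.55, array([438.7, 178.8,  25.6,  49.4]))] [436.1 177.1 464.3 229.2]
scene square_mid [(0.77, array([301.9, 150.4,  22.9,  39.5]))] [301.9 149.1 325.5 200.5]
```

>>> send_rows(series=[-0.1, 0.2, 1, 0, 0, 0, 1, -0.1, 0.2, 2.2, 0, 0, 0, 1, -0.1, 0.2, 3.5, 0, 0, 0, 1, -0.1, 0.2, 4.7, 0, 0, 0, 1, -0.1, 0.2, 5.6, 0, 0, 0, 1, -0.1, 0.2, 6.1, 0, 0, 0, 1, -0.1, 0.2, 6.2, 0, 0, 0, 1, -0.1, 0.2, 6.2, 0, 0, 0, 1])

```text
clock: 11.35
tcp_pos: [0.5135, -0.0323, 0.0716]
orientation: [-0.0, -0.0, 1.0, 0.0]
wrist_force: [0.2, -0.2, 0.4]
finger_gap: 0.0856
```

>>> send_rows(series=[0, 0, 0, 0, 0, 0, 0.3, 0, 0, 0, 0, 0, 0, 0.3, 0, 0, 0, 0, 0, 0, 0.3, 0, 0, 0, 0, 0, 0, 0.3, 0, 0, 0, 0, 0, 0, 0.3, 0, 0, 0, 0, 0, 0, 0.3, 0, 0, 0, 0, 0, 0, 0.3, 0, 0, 0, 0, 0, 0, 0.3])

```text
clock: 12.02
tcp_pos: [0.5141, -0.0328, 0.0726]
orientation: [0.001, 0.0, 1.0, -0.0]
wrist_force: [-0.4, -1.2, 5.0]
finger_gap: 0.0393
```

```bash
python3 -c "
from h import *
s=get_state();print(s['clock'],s['tcp_pos'],s['wrist_force'],s['finger_gap'],plan([.493,.3052,.18]))"
```

```text
12.0167 [ 0.51414596 -0.03279889  0.07257121] [-0.38504684 -1.24862388  4.97746909] 0.03925524621232204 (array([  2.12,  33.8 , -10.76]), array([-0.02,  0.07, -0.02]))
```

>>> send_rows(series=[0, 0, -1, 0, 0, 0, 0.3, 0, 0, -2.5, 0, 0, 0, 0.3, 0, 0, -4.2, 0, 0, 0, 0.3, 0, 0.5, -5.8, 0, 0, 0, 0.3, 0.1, 2, -6.8, 0, 0, 0, 0.3, 0.3, 4.6, -7, 0, 0, 0, 0.3, 0.5, 7.8, -7, 0, 0, 0, 0.3, 0.7, 11.2, -7, 0, 0, 0, 0.3, 0.9, 14.6, -7, 0, 0, 0, 0.3, 1.1, 18, -7, 0, 0, 0, 0.3])

```text
clock: 12.85
tcp_pos: [0.5017, 0.1489, 0.1418]
orientation: [-0.001, 0.0, 1.0, 0.0]
wrist_force: [-0.3, -1.5, -2.5]
finger_gap: 0.0391
```

>>> send_rows(series=[0.2, 3.4, 0, 0, 0, 0, 0.3, 0.4, 6.8, 0, 0, 0, 0, 0.3, 0.6, 10, 0, 0, 0, 0, 0.3, 0.8, 12.8, 0, 0, 0, 0, 0.3, 0.9, 14.8, 0.4, 0, 0, 0, 0.3, 1, 15.7, 1.4, 0, 0, 0, 0.3, 1, 15.8, 2.8, 0, 0, 0, 0.3, 1, 15.8, 4.2, 0, 0, 0, 0.3, 1, 15.8, 5.6, 0, 0, 0, 0.3, 1, 15.8, 6.6, 0, 0, 0, 0.3])

```text
clock: 13.68
tcp_pos: [0.4913, 0.3045, 0.0737]
orientation: [-0.002, 0.0, 1.0, -0.001]
wrist_force: [0.2, -0.3, -2.1]
finger_gap: 0.0389
```

>>> send_rows(series=[0, 0, 0.4, 0, 0, 0, 0.3, 0, 0, 0.7, 0, 0, 0, 0.3, 0, 0, 0.8, 0, 0, 0, 0.3, 0, 0, 0.8, 0, 0, 0, 0.3])

```text
clock: 14.02
tcp_pos: [0.4931, 0.3053, 0.0682]
orientation: [0.0, 0.0, 1.0, 0.0]
wrist_force: [-0.1, 0.1, -1.8]
finger_gap: 0.0391
```

Floor contact is expected at about 0.0647, 3.5 mm lower.

>>> send_rows(series=[0, 0, 0.1, 0, 0, 0, 0.3, 0, 0, 0.2, 0, 0, 0, 0.3, 0, 0, 0.3, 0, 0, 0, 0.3, 0, 0, 0.35, 0, 0, 0, 0.3, 0, 0, 0.35, 0, 0, 0, 0.3])

```text
clock: 14.43
tcp_pos: [0.4929, 0.3055, 0.0647]
orientation: [0.0, 0.0, 1.0, 0.0]
wrist_force: [-0.1, 0.1, -1.9]
finger_gap: 0.0387
```

>>> send_rows(series=[0, 0, 0.1, 0, 0, 0, 0.3, 0, 0, 0.1, 0, 0, 0, 0.3, 0, 0, 0.2, 0, 0, 0, 0.3, 0, 0, 0.2, 0, 0, 0, 0.3])

```text
clock: 14.77
tcp_pos: [0.4934, 0.3056, 0.0646]
orientation: [0.001, 0.0, 1.0, 0.0]
wrist_force: [-3.5, -2.4, 10.1]
finger_gap: 0.039
```

>>> send_rows(series=[0, 0, -0.1, 0, 0, 0, 0.7, 0, 0, -0.1, 0, 0, 0, 1, 0, 0, -0.1, 0, 0, 0, 1, 0, 0, -0.1, 0, 0, 0, 1, 0, 0, -0.1, 0, 0, 0, 1, 0, 0, -2, 0, 0, 0, 1, 0, 0, -4.5, 0, 0, 0, 1, 0, -0.5, -7, 0, 0, 0, 1, -0.5, -3, -8.5, 0, 0, 0, 1, -1.3, -6.5, -8.5, 0, 0, 0, 1])

```text
clock: 15.6
tcp_pos: [0.5076, 0.2425, 0.1512]
orientation: [0.003, -0.002, 1.0, 0.001]
wrist_force: [0.7, -0.2, 1.8]
finger_gap: 0.0852
```

>>> send_rows(series=[-0.9, -3.9, 0, 0, 0, 0, 1, -1.8, -7.8, 0, 0, 0, 0, 1, -2.7, -11.7, 0, 0, 0, 0, 1, -3.6, -15.6, 0, 0, 0, 0, 1, -4.5, -19.5, 0, 0, 0, 0, 1, -5.4, -23.4, 0, 0, 0, 0, 1, -6.3, -27.2, 0, 0, 0, 0, 1, -7.2, -30.4, 0, 0, 0, 0, 1, -7.8, -32.3, 0, 0, 0, 0, 1, -8.1, -32.9, 0, 0, 0, 0, 1])

```text
clock: 16.43
tcp_pos: [0.5873, -0.0922, 0.1469]
orientation: [0.0, 0.002, 1.0, -0.0]
wrist_force: [-0.4, 0.1, 0.3]
finger_gap: 0.0856
```

```bash
python3 -c "
from h import *
for n in('top','scene'):
  b=read_camera(n)
  for l,P in (('amber_mid',[.5872,-.0887,.012]),('square_mid',[.493,.3056,.004])):
    print(n,l,[(round(k['p'],2),np.round(k['box'],1)) for k in silhouettes(n,l)[:2]],np.round(box(n,l,np.array(P)),1))
s=get_state();print(s['clock'],s['tcp_pos'],s['wrist_force'],s['finger_gap'],plan([.5872,-.0887,.088]))
"
```

```text
top amber_mid [] [332.3 197.9 357.2 229.3]
top square_mid [(0.85, array([158.2, 246.2,  38. ,  28.7]))] [157.4 247.4 196.8 273.2]
scene amber_mid [(0.74, array([276.8, 153.5,  22.2,  60.6])), (0.67, array([408.9, 174.1,  74.2,  66.9]))] [275.5 154.4 298.4 212.8]
scene square_mid [(0.66, array([426.1, 160.8,  26.2,  47.5]))] [429.2 158.2 455.3 211.2]
16.7333 [ 0.58615988 -0.08700833  0.14735389] [ 0.64169938 -0.1110146  -0.02789866] 0.08496577160213664 (array([-0.11, -0.17,  5.94]), array([ 0.03, -0.03,  0.09]))
```

>>> send_rows(series=[-0.1, -0.1, 1, 0, 0, 0, 1, -0.1, -0.1, 2.2, 0, 0, 0, 1, -0.1, -0.1, 3.4, 0, 0, 0, 1, -0.1, -0.1, 4.5, 0, 0, 0, 1, -0.1, -0.1, 5.4, 0, 0, 0, 1, -0.1, -0.1, 5.8, 0, 0, 0, 1, -0.1, -0.1, 5.9, 0, 0, 0, 1, -0.1, -0.1, 5.9, 0, 0, 0, 1])

```text
clock: 17.4
tcp_pos: [0.5875, -0.0894, 0.0882]
orientation: [-0.0, 0.0, 1.0, 0.0]
wrist_force: [-0.0, -0.7, 0.4]
finger_gap: 0.0859
```

>>> send_rows(series=[0, 0, 0, 0, 0, 0, 0.3, 0, 0, 0, 0, 0, 0, 0.3, 0, 0, 0, 0, 0, 0, 0.3, 0, 0, 0, 0, 0, 0, 0.3, 0, 0, 0, 0, 0, 0, 0.3, 0, 0, 0, 0, 0, 0, 0.3, 0, 0, 0, 0, 0, 0, 0.3, 0, 0, 0, 0, 0, 0, 0.3])

```text
clock: 18.07
tcp_pos: [0.588, -0.0895, 0.089]
orientation: [0.001, 0.0, 1.0, 0.0]
wrist_force: [-0.2, 2.1, 4.7]
finger_gap: 0.0348
```

```bash
python3 -c "
from h import *
s=get_state();print(s['clock'],s['tcp_pos'],s['wrist_force'],s['finger_gap'],plan([.409,.293,.08]))"
```

```text
18.0667 [ 0.58803885 -0.08946442  0.08897613] [-0.23218611  2.11162012  4.65774367] 0.03476886298161799 (array([17.91, 38.24,  0.88]), array([ 0.01,  0.07, -0.01]))
```

>>> send_rows(series=[0, 0, -1, 0, 0, 0, 0.3, 0, 0, -2.5, 0, 0, 0, 0.3, 0, 0, -4.5, 0, 0, 0, 0.3, 0, 0, -6.5, 0, 0, 0, 0.3, 0.5, 0.8, -8, 0, 0, 0, 0.3, 1.4, 2.8, -8.2, 0, 0, 0, 0.3, 2.7, 5.7, -8.2, 0, 0, 0, 0.3, 4.2, 8.9, -8.2, 0, 0, 0, 0.3, 5.7, 12.1, -8.2, 0, 0, 0, 0.3, 7.2, 15.3, -8.2, 0, 0, 0, 0.3])

```text
clock: 18.9
tcp_pos: [0.5143, 0.0642, 0.1702]
orientation: [-0.001, 0.001, 1.0, -0.0]
wrist_force: [0.1, 0.2, -3.5]
finger_gap: 0.0351
```

>>> send_rows(series=[1.5, 3.2, 0, 0, 0, 0, 0.3, 3, 6.4, 0, 0, 0, 0, 0.3, 4.5, 9.6, 0, 0, 0, 0, 0.3, 6, 12.8, 0, 0, 0, 0, 0.3, 7.5, 16, 0, 0, 0, 0, 0.3, 8.8, 18.8, 0, 0, 0, 0, 0.3, 9.8, 21, 0, 0, 0, 0, 0.3, 10.5, 22.4, 0.3, 0, 0, 0, 0.3, 10.7, 22.9, 1.2, 0, 0, 0, 0.3, 10.7, 22.9, 2.5, 0, 0, 0, 0.3])

```text
clock: 19.73
tcp_pos: [0.4086, 0.2937, 0.1457]
orientation: [0.001, -0.001, 1.0, 0.0]
wrist_force: [0.4, -0.3, -2.1]
finger_gap: 0.0352
```

>>> send_rows(series=[0, 0, 1.5, 0, 0, 0, 0.3, 0, 0, 3, 0, 0, 0, 0.3, 0, 0, 4.4, 0, 0, 0, 0.3, 0, 0, 5.4, 0, 0, 0, 0.3, 0, 0, 5.9, 0, 0, 0, 0.3, 0, 0, 6.1, 0, 0, 0, 0.3, 0, 0, 6.1, 0, 0, 0, 0.3, 0, 0, 6.1, 0, 0, 0, 0.3])

```text
clock: 20.4
tcp_pos: [0.4093, 0.2925, 0.085]
orientation: [0.0, 0.0, 1.0, 0.0]
wrist_force: [-0.2, -0.6, -2.9]
finger_gap: 0.0347
```

Contact is expected near 0.081.

>>> send_rows(series=[0, 0, 0.1, 0, 0, 0, 0.3, 0, 0, 0.2, 0, 0, 0, 0.3, 0, 0, 0.3, 0, 0, 0, 0.3, 0, 0, 0.4, 0, 0, 0, 0.3, 0, 0, 0.4, 0, 0, 0, 0.3])

```text
clock: 20.82
tcp_pos: [0.4092, 0.2927, 0.081]
orientation: [0.001, 0.0, 1.0, 0.0]
wrist_force: [-0.8, 0.4, 0.5]
finger_gap: 0.035
```

>>> send_rows(series=[0, 0, 0, 0, 0, 0, 0.7, 0, 0, 0, 0, 0, 0, 1, 0, 0, 0, 0, 0, 0, 1, 0, 0, 0, 0, 0, 0, 1, 0, 0, -1, 0, 0, 0, 1, 0, 0, -3, 0, 0, 0, 1, 0, 0, -5.5, 0, 0, 0, 1, -0.5, -0.8, -7.5, 0, 0, 0, 1, -1.8, -3.2, -8, 0, 0, 0, 1, -3.6, -6.6, -8, 0, 0, 0, 1])

```text
clock: 21.65
tcp_pos: [0.4459, 0.228, 0.1637]
orientation: [0.002, -0.002, 1.0, 0.001]
wrist_force: [0.4, 0.7, -1.1]
finger_gap: 0.0857
```

>>> send_rows(series=[-1.8, -3.5, 0, 0, 0, 0, 1, -3.7, -7, 0, 0, 0, 0, 1, -5.5, -10.5, 0, 0, 0, 0, 1, -7.3, -14, 0, 0, 0, 0, 1, -9.1, -17.5, 0, 0, 0, 0, 1, -10.8, -20.6, 1, 0, 0, 0, 1, -12.1, -23, 2.5, 0, 0, 0, 1, -12.8, -24.3, 4.5, 0, 0, 0, 1, -13, -24.6, 6.5, 0, 0, 0, 1, -13, -24.6, 8, 0, 0, 0, 1])

```text
clock: 22.48
tcp_pos: [0.5751, -0.0214, 0.0794]
orientation: [-0.0, 0.001, 1.0, -0.0]
wrist_force: [-0.1, -0.1, 0.4]
finger_gap: 0.0854
```

```bash
python3 -c "
from h import *
b=read_camera('scene')
print([(round(k['p'],2),np.round(k['box'],1)) for k in silhouettes('scene','jar_mid')[:2]],np.round(box('scene','jar_mid',np.array([.5751,-.0198,.012])),1))
cv2.imwrite('pics/b1.png',cv2.resize(b[70:250,250:500],None,fx=3,fy=3,interpolation=2))
s=get_state();print(s['clock'],s['tcp_pos'],s['wrist_force'],s['finger_gap'],plan([.5755,-.0195,-.015]))"
```

```text
[(0.62, array([306.5, 189.9,  17.8,  15.4]))] [304.9 187.8 323.5 211.8]
22.5833 [ 0.57261174 -0.01980769  0.07814284] [-0.76672073 -0.31113643 -0.05189744] 0.08492211314371259 (array([-0.34,  0.02,  9.31]), array([ 0.06, -0.29, -0.08]))
```

View pics/b1.png

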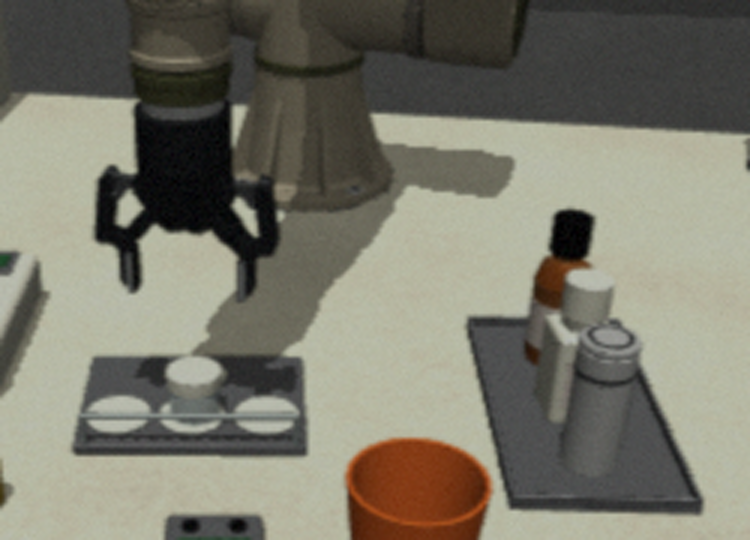

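>>> send_rows(series=[-0.1, 0, 1.2, 0, 0, 0, 1, -0.1, 0, 2.6, 0, 0, 0, 1, -0.2, 0, 4.2, 0, 0, 0, 1, -0.2, 0, 5.8, 0, 0, 0, 1, -0.2, 0, 7.1, 0, 0, 0, 1, -0.2, 0, 8, 0, 0, 0, 1, -0.2, 0, 8.5, 0, 0, 0, 1, -0.2, 0, 8.5, 0, 0, 0, 1, -0.2, 0, 8.5, 0, 0, 0, 1])

```text
clock: 23.33
tcp_pos: [0.5772, -0.0195, -0.0038]
orientation: [0.0, 0.0, 1.0, -0.0]
wrist_force: [-0.5, -0.5, -0.5]
finger_gap: 0.0854
```

```bash
python3 -c "
from h import *
b=read_camera('scene')
cv2.imwrite('pics/b2.png',cv2.resize(b[130:230,260:370],None,fx=5,fy=5,interpolation=2))
s=get_state();print(s['clock'],s['tcp_pos'],s['wrist_force'],s['finger_gap'],plan([.5755,-.0195,-.01]))"
```

```text
23.3833 [ 0.57746599 -0.01959909 -0.00352506] [ 0.34023561 -0.84155802 -0.09584174] 0.0857181222525126 (array([0.2 , 0.01, 0.65]), array([-0.01,  0.09, -0.01]))
```

View pics/b2.png

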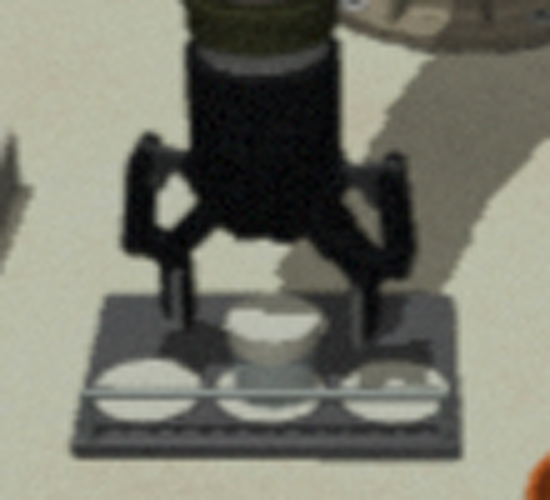

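>>> send_rows(series=[0.1, 0, 0.2, 0, 0, 0, 1, 0.1, 0, 0.4, 0, 0, 0, 1, 0.1, 0, 0.6, 0, 0, 0, 1, 0.1, 0, 0.6, 0, 0, 0, 0.4, 0.1, 0, 0.6, 0, 0, 0, 0.4, 0.1, 0, 0.6, 0, 0, 0, 0.4, 0.1, 0, 0.6, 0, 0, 0, 0.4, 0.1, 0, 0.6, 0, 0, 0, 0.4, 0.1, 0, 0.6, 0, 0, 0, 0.4, 0.1, 0, 0.6, 0, 0, 0, 0.4], newtons=30)

```text
clock: 24.22
tcp_pos: [0.5759, -0.0196, -0.0104]
orientation: [0.0, 0.0, 1.0, 0.0]
wrist_force: [-0.8, 0.6, 1.3]
finger_gap: 0.0471
```

```bash
python3 -c "
from h import *
s=get_state();print(s['clock'],s['tcp_pos'],s['wrist_force'],s['finger_gap'],plan([.508,-.290,-.009+.056]))"
```

```text
24.2167 [ 0.57587067 -0.01959086 -0.01036827] [-0.80866343  0.63978751  1.28168027] 0.04710118624389075 (array([  6.78, -27.04,  -5.74]), array([ 0.  ,  0.03, -0.02]))
```

>>> send_rows(series=[0, 0, -1, 0, 0, 0, 0.4, 0, 0, -2.8, 0, 0, 0, 0.4, 0, 0, -5, 0, 0, 0, 0.4, 0, 0, -7.5, 0, 0, 0, 0.4, 0.2, -0.8, -9.2, 0, 0, 0, 0.4, 0.8, -3, -9.5, 0, 0, 0, 0.4, 1.5, -6, -9.5, 0, 0, 0, 0.4, 2.3, -9.3, -9.5, 0, 0, 0, 0.4, 3.1, -12.6, -9.5, 0, 0, 0, 0.4, 3.9, -15.9, -9.5, 0, 0, 0, 0.4])

```text
clock: 25.05
tcp_pos: [0.536, -0.1797, 0.085]
orientation: [0.0, -0.0, 1.0, -0.0]
wrist_force: [0.2, -0.2, -1.1]
finger_gap: 0.047
```

>>> send_rows(series=[0.8, -3.2, 0, 0, 0, 0, 0.4, 1.5, -6.2, 0, 0, 0, 0, 0.4, 2.2, -8.8, 0, 0, 0, 0, 0.4, 2.6, -10.5, 0, 0, 0, 0, 0.4, 2.8, -11.1, 0.5, 0, 0, 0, 0.4, 2.8, -11.1, 1.5, 0, 0, 0, 0.4, 2.8, -11.1, 2.4, 0, 0, 0, 0.4, 2.8, -11.1, 2.9, 0, 0, 0, 0.4, 2.8, -11.1, 3, 0, 0, 0, 0.4, 2.8, -11.1, 3, 0, 0, 0, 0.4])

```text
clock: 25.88
tcp_pos: [0.5083, -0.2878, 0.0534]
orientation: [-0.001, -0.001, 1.0, 0.001]
wrist_force: [-0.5, -1.0, -0.7]
finger_gap: 0.0468
```

```bash
python3 -c "
from h import *
a,b=read_camera('top'),read_camera('scene')
f=lambda i:cv2.resize(i,None,fx=4,fy=4,interpolation=2)
cv2.imwrite('pics/b3.png',np.hstack([f(a[200:310,385:480]),f(b[95:205,180:285])]))
s=get_state();print(s['clock'],s['tcp_pos'],s['wrist_force'],s['finger_gap'],plan([.508,-.290,.0456]))
print(np.round(box('scene','jar_mid',np.array([.5075,-.29,.078])),1))"
```

```text
25.9833 [ 0.50890869 -0.28870127  0.05442219] [-0.31824552  0.33966082 -0.70440796] 0.0470191841303413 (array([ 0.09, -0.13,  0.88]), array([ 0.01, -0.  ,  0.06]))
[214.4 146.7 233.6 168.6]
```

View pics/b3.png

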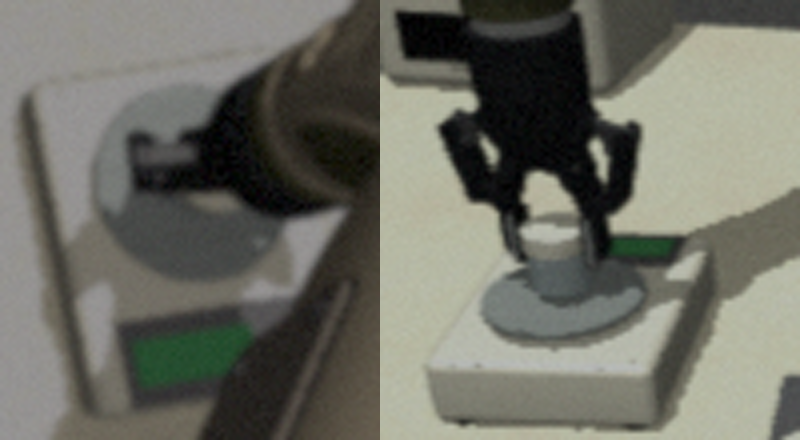

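>>> send_rows(series=[0.1, 0, 0.2, 0, 0, 0, 0.4, 0.1, 0, 0.4, 0, 0, 0, 0.4, 0.1, 0, 0.55, 0, 0, 0, 0.4, 0.1, 0, 0.6, 0, 0, 0, 0.4, 0.1, 0, 0.6, 0, 0, 0, 0.4])

```text
clock: 26.4
tcp_pos: [0.5074, -0.2895, 0.0482]
orientation: [-0.0, 0.0, 1.0, 0.0]
wrist_force: [-0.1, 0.3, -0.4]
finger_gap: 0.0466
```

>>> send_rows(series=[0, 0, 0.1, 0, 0, 0, 0.4, 0, 0, 0.15, 0, 0, 0, 0.4, 0, 0, 0.2, 0, 0, 0, 0.4, 0, 0, 0.2, 0, 0, 0, 0.4])

```text
clock: 26.73
tcp_pos: [0.5075, -0.2896, 0.0463]
orientation: [-0.0, 0.0, 1.0, 0.0]
wrist_force: [-0.2, -0.4, -0.5]
finger_gap: 0.0474
```

>>> send_rows(series=[0, 0, 0.05, 0, 0, 0, 0.4, 0, 0, 0.1, 0, 0, 0, 0.4, 0, 0, 0.1, 0, 0, 0, 0.4])

```text
clock: 26.98
tcp_pos: [0.5076, -0.2896, 0.0456]
orientation: [0.0, 0.0, 1.0, -0.0]
wrist_force: [-0.7, 0.5, 1.2]
finger_gap: 0.0471
```

>>> send_rows(series=[0, 0, 0, 0, 0, 0, 0.7, 0, 0, 0, 0, 0, 0, 1, 0, 0, 0, 0, 0, 0, 1, 0, 0, 0, 0, 0, 0, 1, 0, 0, -1, 0, 0, 0, 1, 0, 0, -3, 0, 0, 0, 1, 0, 0, -6, 0, 0, 0, 1, 0.1, 0.5, -9, 0, 0, 0, 1, 0.5, 3, -11, 0, 0, 0, 1, 1.1, 6.8, -11, 0, 0, 0, 1], newtons=40)

```text
clock: 27.82
tcp_pos: [0.5, -0.2253, 0.161]
orientation: [0.004, 0.002, 1.0, -0.003]
wrist_force: [2.1, 1.1, 0.3]
finger_gap: 0.0854
```

>>> send_rows(series=[0.6, 4, 0, 0, 0, 0, 1, 1.3, 8, 0, 0, 0, 0, 1, 2, 12, 0, 0, 0, 0, 1, 2.7, 16, 0, 0, 0, 0, 1, 3.4, 20, 0, 0, 0, 0, 1, 4.1, 24, 0, 0, 0, 0, 1, 4.8, 28, 0, 0, 0, 0, 1, 5.5, 32, 0, 0, 0, 0, 1, 6.2, 36, 0, 0, 0, 0, 1, 6.8, 40, 0, 0, 0, 0, 1])

```text
clock: 28.65
tcp_pos: [0.428, 0.1804, 0.1565]
orientation: [0.001, 0.0, 1.0, 0.0]
wrist_force: [1.0, -0.4, -1.4]
finger_gap: 0.0856
```

```bash
python3 -c "
from h import *
s=get_state();print(s['clock'],s['tcp_pos'],s['finger_gap'],plan([.4092,.2927,.081]))
read_camera('top');read_camera('scene')
for n in('top','scene'): print([(round(k['p'],2),np.round(k['box'],1)) for k in silhouettes(n,'jar_mid')[:2]],np.round(box(n,'jar_mid',np.array([.507,-.29,.068])),1))
for l in('amber_mid',): print([(round(k['p'],2),np.round(k['box'],1)) for k in silhouettes('top',l)[:2]],np.round(box('top',l,np.array([.4092,.2927,.004])),1))
r=silhouettes('top','jar_mid')
"
```

```text
28.65 [0.42804713 0.18036422 0.15653834] 0.08557533375239154 (array([ 1.9 , 11.23,  7.56]), array([ 0.02,  0.09, -0.02]))
[(0.71, array([211.4, 129.5,  42.2,  46.4])), (0.69, array([424.1, 233.1,  25. ,  23.5]))] [423.2 231.7 449.4 254.3]
[(0.73, array([212.4, 150.9,  21.7,  20.6])), (0.62, array([198.7, 210.6,  49.7,  44. ]))] [215.  149.8 234.1 171.6]
[(0.62, array([388.1, 211.4,  86.4,  91.3])), (0.33, array([150.2, 201.8,  72.6, 122.5]))] [159.3 284.6 201.1 309.6]
```

>>> send_rows(series=[0.6, 3.5, 0, 0, 0, 0, 1, 1.1, 6.8, 0, 0, 0, 0, 1, 1.6, 9.5, 0, 0, 0, 0, 1, 1.8, 10.9, 0.3, 0, 0, 0, 1, 1.9, 11.2, 1, 0, 0, 0, 1, 1.9, 11.2, 2.5, 0, 0, 0, 1, 1.9, 11.2, 4.3, 0, 0, 0, 1, 1.9, 11.2, 6, 0, 0, 0, 1, 1.9, 11.2, 7, 0, 0, 0, 1, 1.9, 11.2, 7.3, 0, 0, 0, 1])

```text
clock: 29.78
tcp_pos: [0.409, 0.2882, 0.0804]
orientation: [-0.002, 0.002, 1.0, -0.001]
wrist_force: [-0.7, 0.8, -0.1]
finger_gap: 0.0853
```

>>> send_rows(series=[0, 0, 0.1, 0, 0, 0, 1, 0, 0, 0.1, 0, 0, 0, 1])

```text
clock: 29.95
tcp_pos: [0.4103, 0.2899, 0.0818]
orientation: [0.0, 0.001, 1.0, 0.0]
wrist_force: [0.8, 0.4, -0.2]
finger_gap: 0.0854
```

```bash
python3 -c "
from h import *
s=get_state();print(s['clock'],s['tcp_pos'],s['wrist_force'],plan([.4092,.2927,.081]))"
```

```text
29.95 [0.41033423 0.2898702  0.08176733] [ 0.80138341  0.35908645 -0.18392056] (array([0.11, 0.28, 0.08]), array([ 0.01,  0.02, -0.09]))
```

>>> send_rows(series=[0.1, 0.2, 0.1, 0, 0, 0, 1, 0.1, 0.2, 0.1, 0, 0, 0, 1, 0.1, 0.2, 0.1, 0, 0, 0, 1, 0.1, 0.2, 0.1, 0, 0, 0, 1])

```text
clock: 30.28
tcp_pos: [0.409, 0.2928, 0.0809]
orientation: [0.0, 0.0, 1.0, 0.0]
wrist_force: [-0.0, -0.8, 0.1]
finger_gap: 0.0854
```

```bash
python3 -c "
from h import *
s=get_state();print(s['clock'],s['tcp_pos'],s['wrist_force'],plan([.4092,.2927,.081]))"
```

```text
30.2833 [0.40901611 0.29275832 0.08092712] [-0.04801736 -0.83627747  0.12012791] (array([-0.02, -0.01, -0.01]), array([ 0.03,  0.05, -0.  ]))
```

Exactly the release pose. I'll grip and carry it to the right place (0.588, -0.0895), lifting 8.2 cm.

>>> send_rows(series=[0, 0, 0, 0, 0, 0, 0.3, 0, 0, 0, 0, 0, 0, 0.3, 0, 0, 0, 0, 0, 0, 0.3, 0, 0, 0, 0, 0, 0, 0.3, 0, 0, 0, 0, 0, 0, 0.3, 0, 0, 0, 0, 0, 0, 0.3, 0, 0, 0, 0, 0, 0, 0.3, 0, 0, 0, 0, 0, 0, 0.3])

```text
clock: 30.95
tcp_pos: [0.4089, 0.2928, 0.0806]
orientation: [0.0, 0.0, 1.0, 0.0]
wrist_force: [-0.6, 1.2, 1.9]
finger_gap: 0.0346
```

>>> send_rows(series=[0, 0, -1, 0, 0, 0, 0.3, 0, 0, -2.5, 0, 0, 0, 0.3, 0, 0, -4.5, 0, 0, 0, 0.3, 0, 0, -6.5, 0, 0, 0, 0.3, -0.5, -0.8, -8, 0, 0, 0, 0.3, -1.4, -2.8, -8.5, 0, 0, 0, 0.3, -2.7, -5.7, -8.5, 0, 0, 0, 0.3, -4.2, -8.9, -8.5, 0, 0, 0, 0.3, -5.7, -12.1, -8.5, 0, 0, 0, 0.3, -7.2, -15.3, -8.5, 0, 0, 0, 0.3])

```text
clock: 31.78
tcp_pos: [0.4805, 0.1378, 0.1657]
orientation: [-0.0, -0.0, 1.0, -0.0]
wrist_force: [1.3, 0.6, -2.1]
finger_gap: 0.035
```

>>> send_rows(series=[-1.5, -3.2, 0, 0, 0, 0, 0.3, -3, -6.4, 0, 0, 0, 0, 0.3, -4.5, -9.6, 0, 0, 0, 0, 0.3, -6, -12.8, 0, 0, 0, 0, 0.3, -7.5, -16, 0, 0, 0, 0, 0.3, -8.8, -18.8, 0, 0, 0, 0, 0.3, -9.8, -21, 0, 0, 0, 0, 0.3, -10.5, -22.4, 0, 0, 0, 0, 0.3, -10.7, -22.9, 0.5, 0, 0, 0, 0.3, -10.7, -22.9, 1.5, 0, 0, 0, 0.3])

```text
clock: 32.62
tcp_pos: [0.5884, -0.0906, 0.1507]
orientation: [0.001, 0.001, 1.0, -0.0]
wrist_force: [-0.6, -0.6, -1.5]
finger_gap: 0.0348
```

```bash
python3 -c "
from h import *
s=get_state();print(s['clock'],s['tcp_pos'],s['wrist_force'],s['finger_gap'],plan([.588,-.0895,.0889]))"
```

```text
32.6167 [ 0.58842064 -0.09059731  0.15073765] [-0.57017472 -0.57970023 -1.50710713] 0.03482623053910909 (array([0.05, 0.11, 6.18]), array([-0.02,  0.08, -0.1 ]))
```

>>> send_rows(series=[0, 0, 1, 0, 0, 0, 0.3, 0, 0, 2.2, 0, 0, 0, 0.3, 0, 0, 3.5, 0, 0, 0, 0.3, 0, 0, 4.6, 0, 0, 0, 0.3, 0, 0, 5.2, 0, 0, 0, 0.3, 0, 0, 5.5, 0, 0, 0, 0.3, 0, 0, 5.5, 0, 0, 0, 0.3, 0, 0, 5.5, 0, 0, 0, 0.3, 0, 0, 5.5, 0, 0, 0, 0.3])

```text
clock: 33.37
tcp_pos: [0.5881, -0.0896, 0.0962]
orientation: [0.001, 0.0, 1.0, -0.0]
wrist_force: [-0.4, 0.3, -2.3]
finger_gap: 0.035
```

```bash
python3 -c "
from h import *
s=get_state();print(s['clock'],s['tcp_pos'],s['wrist_force'],s['finger_gap'],plan([.588,-.0895,.0889]))"
```

```text
33.3667 [ 0.58814546 -0.08960553  0.09615772] [-0.36113934  0.27872981 -2.32245892] 0.03502904641066626 (array([0.02, 0.01, 0.73]), array([-0.02,  0.08, -0.01]))
```

>>> send_rows(series=[0, 0, 0.3, 0, 0, 0, 0.3, 0, 0, 0.45, 0, 0, 0, 0.3, 0, 0, 0.55, 0, 0, 0, 0.3, 0, 0, 0.65, 0, 0, 0, 0.3, 0, 0, 0.7, 0, 0, 0, 0.3, 0, 0, 0.7, 0, 0, 0, 0.3])

```text
clock: 33.87
tcp_pos: [0.5877, -0.0896, 0.0886]
orientation: [0.0, 0.0, 1.0, 0.0]
wrist_force: [-0.0, -0.9, -0.9]
finger_gap: 0.0351
```

>>> send_rows(series=[0, 0, 0.05, 0, 0, 0, 0.3, 0, 0, 0.1, 0, 0, 0, 0.3, 0, 0, 0.1, 0, 0, 0, 0.3])

```text
clock: 34.12
tcp_pos: [0.5881, -0.0896, 0.0886]
orientation: [0.001, 0.0, 1.0, -0.0]
wrist_force: [-0.9, 0.9, 6.3]
finger_gap: 0.0348
```

>>> send_rows(series=[0, 0, -0.05, 0, 0, 0, 0.7, 0, 0, -0.05, 0, 0, 0, 1, 0, 0, -0.05, 0, 0, 0, 1, 0, 0, -0.05, 0, 0, 0, 1, 0, 0, -1, 0, 0, 0, 1, 0, 0, -3, 0, 0, 0, 1, 0, 0, -5, 0, 0, 0, 1, 0, 0.2, -6.3, 0, 0, 0, 1, 0.5, 2.5, -6.6, 0, 0, 0, 1, 1.3, 6, -6.6, 0, 0, 0, 1])

```text
clock: 34.95
tcp_pos: [0.5768, -0.0317, 0.1556]
orientation: [0.002, 0.002, 1.0, -0.001]
wrist_force: [0.0, 0.8, 0.5]
finger_gap: 0.0855
```

>>> send_rows(series=[0.9, 3.9, 0, 0, 0, 0, 1, 1.8, 7.8, 0, 0, 0, 0, 1, 2.7, 11.7, 0, 0, 0, 0, 1, 3.6, 15.6, 0, 0, 0, 0, 1, 4.5, 19.5, 0, 0, 0, 0, 1, 5.5, 23.4, 0, 0, 0, 0, 1, 6.4, 27.3, 0, 0, 0, 0, 1, 7.3, 30.6, 0, 0, 0, 0, 1, 7.9, 32.8, 0.3, 0, 0, 0, 1, 8.2, 33.5, 1.5, 0, 0, 0, 1])

```text
clock: 35.78
tcp_pos: [0.4929, 0.3097, 0.1408]
orientation: [0.002, -0.002, 1.0, 0.001]
wrist_force: [0.4, -0.7, -0.4]
finger_gap: 0.0853
```

```bash
python3 -c "
from h import *
s=get_state();print(s['clock'],s['tcp_pos'],s['finger_gap'],plan([.4934,.3056,.0646]))
read_camera('top')
print([(round(k['p'],2),np.round(k['box'],1)) for k in silhouettes('top','amber_mid')[:2]],np.round(box('top','amber_mid',np.array([.5872,-.0887,.012])),1))"
```

```text
35.7833 [0.49294318 0.30966216 0.14083898] 0.08526919872136154 (array([-0.01, -0.43,  7.62]), array([0.16, 0.23, 0.22]))
[(0.7, array([334. , 198. ,  24.2,  31.4]))] [332.3 197.9 357.2 229.3]
```

>>> send_rows(series=[0, 0, 1.2, 0, 0, 0, 1, 0, 0, 2.6, 0, 0, 0, 1, 0, 0, 4.2, 0, 0, 0, 1, 0, 0, 5.6, 0, 0, 0, 1, 0, 0, 6.7, 0, 0, 0, 1, 0, 0, 7.3, 0, 0, 0, 1, 0, 0, 7.5, 0, 0, 0, 1, 0, 0, 7.5, 0, 0, 0, 1, 0, 0, 7.5, 0, 0, 0, 1, 0, 0, 7.5, 0, 0, 0, 1])

```text
clock: 36.72
tcp_pos: [0.4934, 0.3056, 0.0644]
orientation: [0.001, 0.0, 1.0, 0.0]
wrist_force: [0.4, -0.4, 0.4]
finger_gap: 0.0857
```

```bash
python3 -c "
from h import *
s=get_state();print(s['clock'],s['tcp_pos'],s['finger_gap'],plan([.4934,.3056,.0646]))"
```

```text
36.7167 [0.49343828 0.3056347  0.06437399] 0.08569090894467593 (array([ 0.  , -0.  , -0.02]), array([ 0.04,  0.08, -0.02]))
```

Spot on. Grip, then carry to the front place (.5141, -.0328): tool x -2.07, y -33.84.

>>> send_rows(series=[0, 0, 0, 0, 0, 0, 0.3, 0, 0, 0, 0, 0, 0, 0.3, 0, 0, 0, 0, 0, 0, 0.3, 0, 0, 0, 0, 0, 0, 0.3, 0, 0, 0, 0, 0, 0, 0.3, 0, 0, 0, 0, 0, 0, 0.3, 0, 0, 0, 0, 0, 0, 0.3, 0, 0, 0, 0, 0, 0, 0.3])

```text
clock: 37.38
tcp_pos: [0.4931, 0.3055, 0.0638]
orientation: [0.0, 0.0, 1.0, 0.0]
wrist_force: [0.1, -0.8, 3.8]
finger_gap: 0.039
```

>>> send_rows(series=[0, 0, -1, 0, 0, 0, 0.3, 0, 0, -2.5, 0, 0, 0, 0.3, 0, 0, -4.2, 0, 0, 0, 0.3, 0, -0.5, -5.8, 0, 0, 0, 0.3, -0.1, -2, -7, 0, 0, 0, 0.3, -0.3, -4.6, -7.5, 0, 0, 0, 0.3, -0.5, -7.8, -7.5, 0, 0, 0, 0.3, -0.7, -11.2, -7.5, 0, 0, 0, 0.3, -0.9, -14.6, -7.5, 0, 0, 0, 0.3, -1.1, -18, -7.5, 0, 0, 0, 0.3])

```text
clock: 38.22
tcp_pos: [0.5029, 0.1242, 0.1383]
orientation: [-0.001, -0.0, 1.0, 0.0]
wrist_force: [0.6, -0.0, -1.9]
finger_gap: 0.0391
```

>>> send_rows(series=[-0.2, -3.4, 0, 0, 0, 0, 0.3, -0.4, -6.8, 0, 0, 0, 0, 0.3, -0.6, -10, 0, 0, 0, 0, 0.3, -0.8, -12.8, 0, 0, 0, 0, 0.3, -0.9, -14.8, 0.4, 0, 0, 0, 0.3, -1, -15.7, 1.4, 0, 0, 0, 0.3, -1, -15.8, 2.8, 0, 0, 0, 0.3, -1, -15.8, 4.2, 0, 0, 0, 0.3, -1, -15.8, 5.4, 0, 0, 0, 0.3, -1, -15.8, 6, 0, 0, 0, 0.3])

```text
clock: 39.05
tcp_pos: [0.5118, -0.0317, 0.0761]
orientation: [-0.002, 0.0, 1.0, 0.001]
wrist_force: [-0.8, 0.2, -2.9]
finger_gap: 0.0393
```

>>> send_rows(series=[0, 0, 0, 0, 0, 0, 0.3, 0, 0, 0, 0, 0, 0, 0.3, 0, 0, 0, 0, 0, 0, 0.3])

```text
clock: 39.3
tcp_pos: [0.514, -0.0323, 0.0789]
orientation: [0.0, -0.0, 1.0, 0.0]
wrist_force: [-0.6, 0.5, -2.6]
finger_gap: 0.0389
```

```bash
python3 -c "
from h import *
s=get_state();print(s['clock'],s['tcp_pos'],s['wrist_force'],s['finger_gap'],plan([.5141,-.0328,.0726]))"
```

```text
39.3 [ 0.51403191 -0.03227447  0.07894095] [-0.64583631  0.45002508 -2.60529473] 0.03888757061875821 (array([-0.01, -0.05,  0.63]), array([0.  , 0.04, 0.01]))
```

>>> send_rows(series=[0, -0.05, 0.2, 0, 0, 0, 0.3, 0, -0.05, 0.4, 0, 0, 0, 0.3, 0, -0.05, 0.5, 0, 0, 0, 0.3, 0, -0.05, 0.6, 0, 0, 0, 0.3, 0, -0.05, 0.65, 0, 0, 0, 0.3, 0, -0.05, 0.65, 0, 0, 0, 0.3])

```text
clock: 39.8
tcp_pos: [0.5136, -0.0331, 0.0719]
orientation: [0.0, 0.0, 1.0, 0.0]
wrist_force: [-0.3, 0.9, -2.9]
finger_gap: 0.0389
```

>>> send_rows(series=[0, 0, 0.05, 0, 0, 0, 0.3, 0, 0, 0.1, 0, 0, 0, 0.3, 0, 0, 0.1, 0, 0, 0, 0.3])

```text
clock: 40.05
tcp_pos: [0.514, -0.0332, 0.0718]
orientation: [0.001, 0.0, 1.0, -0.0]
wrist_force: [-1.8, -0.2, 4.5]
finger_gap: 0.0391
```

>>> send_rows(series=[0, 0, -0.05, 0, 0, 0, 0.7, 0, 0, -0.05, 0, 0, 0, 1, 0, 0, -0.05, 0, 0, 0, 1, 0, 0, -0.05, 0, 0, 0, 1, 0, 0, -1, 0, 0, 0, 1, 0, 0, -3, 0, 0, 0, 1, 0, 0, -5, 0, 0, 0, 1, 0, 0.2, -6.3, 0, 0, 0, 1, -0.4, 2.5, -6.6, 0, 0, 0, 1, -1, 6, -6.6, 0, 0, 0, 1])

```text
clock: 40.88
tcp_pos: [0.5252, 0.0253, 0.1394]
orientation: [0.002, 0.002, 1.0, -0.001]
wrist_force: [1.1, 0.2, 0.7]
finger_gap: 0.0855
```

>>> send_rows(series=[-0.7, 3.9, 0, 0, 0, 0, 1, -1.4, 7.8, 0, 0, 0, 0, 1, -2.1, 11.7, 0, 0, 0, 0, 1, -2.8, 15.6, 0, 0, 0, 0, 1, -3.5, 19.5, 0, 0, 0, 0, 1, -4.1, 23.2, 0, 0, 0, 0, 1, -4.7, 26.3, 0, 0, 0, 0, 1, -5.1, 28.3, 0.2, 0, 0, 0, 1, -5.2, 29, 1, 0, 0, 0, 1, -5.2, 29.1, 2, 0, 0, 0, 1])

```text
clock: 41.72
tcp_pos: [0.5763, 0.3198, 0.1172]
orientation: [0.001, -0.001, 1.0, 0.0]
wrist_force: [-0.1, 0.1, 0.2]
finger_gap: 0.0856
```

>>> send_rows(series=[0, 0, 1.2, 0, 0, 0, 1, 0, 0, 2.6, 0, 0, 0, 1, 0, 0, 4, 0, 0, 0, 1, 0, 0, 5.2, 0, 0, 0, 1, 0, 0, 6.2, 0, 0, 0, 1, 0, 0, 6.8, 0, 0, 0, 1, 0, 0, 7.1, 0, 0, 0, 1, 0, 0, 7.1, 0, 0, 0, 1, 0, 0, 7.1, 0, 0, 0, 1, 0, 0, 7.1, 0, 0, 0, 1])

```text
clock: 42.55
tcp_pos: [0.5763, 0.318, 0.0468]
orientation: [0.001, 0.0, 1.0, 0.0]
wrist_force: [0.0, 0.2, 1.1]
finger_gap: 0.0852
```

```bash
python3 -c "
from h import *
s=get_state();print(s['clock'],s['tcp_pos'],s['finger_gap'],plan([.576,.3176,.0467]))"
```

```text
42.55 [0.57633489 0.31802959 0.04676114] 0.08523358724706477 (array([ 0.03, -0.04,  0.01]), array([ 0.03,  0.08, -0.03]))
```

Grip, then carry to the left place (.5703, .0453): tool x +0.6, y -27.2. Final z is 0.0546.

>>> send_rows(series=[0, 0, 0, 0, 0, 0, 0.4, 0, 0, 0, 0, 0, 0, 0.4, 0, 0, 0, 0, 0, 0, 0.4, 0, 0, 0, 0, 0, 0, 0.4, 0, 0, 0, 0, 0, 0, 0.4, 0, 0, 0, 0, 0, 0, 0.4, 0, 0, 0, 0, 0, 0, 0.4, 0, 0, 0, 0, 0, 0, 0.4])

```text
clock: 43.22
tcp_pos: [0.5761, 0.318, 0.0465]
orientation: [0.0, 0.0, 1.0, 0.0]
wrist_force: [-0.4, -0.5, 5.5]
finger_gap: 0.0474
```

>>> send_rows(series=[0, 0, -1, 0, 0, 0, 0.4, 0, 0, -2.5, 0, 0, 0, 0.4, 0, -0.5, -4.2, 0, 0, 0, 0.4, 0.1, -1.8, -5.8, 0, 0, 0, 0.4, 0.2, -4, -6.8, 0, 0, 0, 0.4, 0.3, -6.8, -7, 0, 0, 0, 0.4, 0.4, -10, -7, 0, 0, 0, 0.4, 0.5, -13.2, -7, 0, 0, 0, 0.4, 0.5, -16.4, -7, 0, 0, 0, 0.4, 0.6, -19.6, -7, 0, 0, 0, 0.4])

```text
clock: 44.05
tcp_pos: [0.5688, 0.1207, 0.1155]
orientation: [-0.001, -0.0, 1.0, 0.0]
wrist_force: [1.4, 0.6, -2.5]
finger_gap: 0.047
```

>>> send_rows(series=[0, -2.8, 0, 0, 0, 0, 0.4, 0, -5.2, 0, 0, 0, 0, 0.4, 0, -6.8, 0.3, 0, 0, 0, 0.4, 0, -7.4, 1, 0, 0, 0, 0.4, 0, -7.6, 2, 0, 0, 0, 0.4, 0, -7.6, 3.2, 0, 0, 0, 0.4, 0, -7.6, 4.4, 0, 0, 0, 0.4, 0, -7.6, 5.2, 0, 0, 0, 0.4, 0, -7.6, 5.5, 0, 0, 0, 0.4, 0, -7.6, 5.5, 0, 0, 0, 0.4])

```text
clock: 44.88
tcp_pos: [0.5684, 0.0469, 0.0594]
orientation: [-0.001, -0.0, 1.0, 0.0]
wrist_force: [-0.0, -0.0, -2.9]
finger_gap: 0.0473
```

>>> send_rows(series=[0, 0, 0, 0, 0, 0, 0.4, 0, 0, 0, 0, 0, 0, 0.4, 0, 0, 0, 0, 0, 0, 0.4])

```text
clock: 45.13
tcp_pos: [0.5703, 0.0461, 0.0617]
orientation: [0.001, 0.0, 1.0, 0.0]
wrist_force: [-0.3, -0.0, -2.9]
finger_gap: 0.0469
```

```bash
python3 -c "
from h import *
s=get_state();print(s['clock'],s['tcp_pos'],s['wrist_force'],s['finger_gap'],plan([.5703,.0453,.0546]))"
```

```text
45.1333 [0.57030854 0.04610294 0.06165962] [-0.34755615 -0.03827524 -2.87244265] 0.04692753827782136 (array([ 0.  , -0.08,  0.71]), array([ 0.  ,  0.08, -0.  ]))
```

>>> send_rows(series=[0, -0.08, 0.2, 0, 0, 0, 0.4, 0, -0.08, 0.4, 0, 0, 0, 0.4, 0, -0.08, 0.5, 0, 0, 0, 0.4, 0, -0.08, 0.6, 0, 0, 0, 0.4, 0, -0.08, 0.65, 0, 0, 0, 0.4, 0, -0.08, 0.65, 0, 0, 0, 0.4])

```text
clock: 45.63
tcp_pos: [0.5696, 0.0451, 0.0545]
orientation: [0.0, 0.0, 1.0, 0.0]
wrist_force: [-0.3, -0.4, -1.4]
finger_gap: 0.047
```

>>> send_rows(series=[0, 0, 0.05, 0, 0, 0, 0.4, 0, 0, 0.1, 0, 0, 0, 0.4, 0, 0, 0.1, 0, 0, 0, 0.4])

```text
clock: 45.88
tcp_pos: [0.5699, 0.045, 0.0545]
orientation: [0.001, 0.0, 1.0, -0.0]
wrist_force: [-2.7, -0.4, 5.6]
finger_gap: 0.0472
```

>>> send_rows(series=[0, 0, -0.05, 0, 0, 0, 0.7, 0, 0, -0.05, 0, 0, 0, 1, 0, 0, -0.05, 0, 0, 0, 1, 0, 0, -0.05, 0, 0, 0, 1, 0, 0, -1, 0, 0, 0, 1, 0, 0, -3, 0, 0, 0, 1, 0, 0, -5.5, 0, 0, 0, 1, 0, 0, -8.5, 0, 0, 0, 1, 0, 2.5, -10, 0, 0, 0, 1, 0.5, 6, -10, 0, 0, 0, 1])

```text
clock: 46.72
tcp_pos: [0.5687, 0.1037, 0.1587]
orientation: [0.005, 0.002, 1.0, -0.0]
wrist_force: [0.7, 0.2, -0.1]
finger_gap: 0.0857
```

>>> send_rows(series=[1, 3.5, 0, 0, 0, 0, 1, 2, 7, 0, 0, 0, 0, 1, 3, 10.5, 0, 0, 0, 0, 1, 4, 14, 0, 0, 0, 0, 1, 5, 17.5, 0, 0, 0, 0, 1, 6, 21, 0, 0, 0, 0, 1, 7, 24, 0, 0, 0, 0, 1, 7.5, 26, 0, 0, 0, 0, 1, 7.5, 26, 0, 0, 0, 0, 1, 7.5, 26, 0, 0, 0, 0, 1])

```text
clock: 47.55
tcp_pos: [0.4893, 0.3662, 0.1538]
orientation: [0.0, -0.001, 1.0, -0.0]
wrist_force: [0.3, -0.2, 0.1]
finger_gap: 0.0857
```

```bash
python3 -c "
from h import *
a,b=read_camera('top'),read_camera('scene')
f=lambda i,k:cv2.resize(i,None,fx=k,fy=k,interpolation=2)
cv2.imwrite('pics/c1.png',np.vstack([f(a[190:300,270:485],3.5)[:,:740],f(b[140:230,180:392],3.5)[:,:740]]))
o=cv2.imread('pics/top0.png');oc=cv2.imread('pics/scene0.png')
for n,x,y,(c,r) in (('top',a,o,(slice(185,285),slice(265,375))),('scene',b,oc,(slice(145,230),slice(260,370)))):
  g=cv2.GaussianBlur(np.float32(cv2.cvtColor(x,6)),(0,0),1)[c,r];h=cv2.GaussianBlur(np.float32(cv2.cvtColor(y,6)),(0,0),1)[c,r]
  print(n,'rms diff',np.abs(g-h).mean(),np.abs(g-h).max())
D=np.load('m0.npz')
for n in('top','scene'):
  for l in('amber_mid','square_mid','can_mid'):
    k=silhouettes(n,l)
    m=D[n+'_'+l];ys,xs=np.nonzero(m)
    for q in k[:1]: Y,X=np.nonzero(q['pixels']);print(n,l,round(q['p'],2),q['box'],'old c',xs.mean().round(1),ys.mean().round(1),'new',X.mean().round(1),Y.mean().round(1))
s=get_state();print(s['clock'],s['tcp_pos'],s['wrist_force'])"
```

```text
top rms diff 2.491957 44.218033
scene rms diff 5.177333 84.30449
top amber_mid 0.61 [335.2, 200.8, 22.7, 29.0] old c 344.6 214.0 new 344.5 213.7
top square_mid 0.93 [310.1, 231.8, 25.0, 29.6] old c 322.2 245.1 new 322.9 244.6
top can_mid 0.78 [276.5, 208.8, 22.8, 32.0] old c 288.1 222.6 new 288.1 222.6
scene amber_mid 0.66 [277.6, 153.7, 23.8, 57.2] old c 286.6 185.0 new 286.4 183.6
scene square_mid 0.58 [303.3, 150.4, 20.4, 48.0] old c 313.5 171.4 new 313.5 176.0
scene can_mid 0.8 [332.9, 164.7, 15.2, 48.9] old c 339.0 187.7 new 339.1 186.3
47.95 [0.49020089 0.36423784 0.15354989] [-0.87718119  0.079516   -0.29985966]
```

View pics/c1.png

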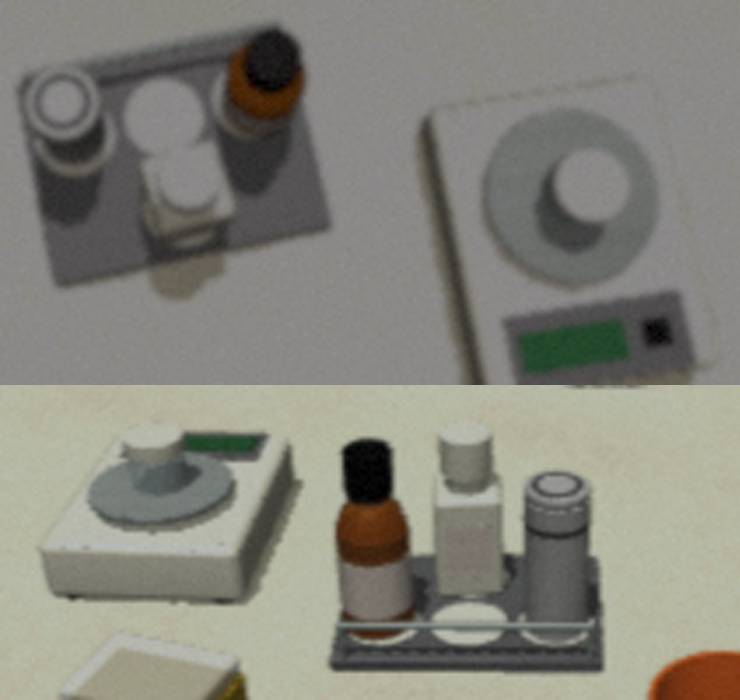

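```bash
python3 -c "
from h import *
g=lambda c,o:np.array([(c[0]+.5)/3.5-.5+o[0],(c[1]+.5)/3.5-.5+o[1]])
T=(270,190);S=(180,140)
print('top pan',back('top',g((571.5,197),T),.068),'lid',back('top',g((592,185),T),.113))
print('scene pan',back('scene',g((162,488-385),S),.068),'lid',back('scene',g((155,434-385),S),.113))
q=silhouettes('top','jar_mid'); print([(k['p'],k['box']) for k in q])"
```

```text
top pan [[ 0.50449556 -0.29048109  0.068     ]] lid [[ 0.50676006 -0.29056846  0.113     ]]
scene pan [[ 0.51373635 -0.28794247  0.068     ]] lid [[ 0.50728075 -0.28977202  0.113     ]]
[(0.79, [423.9, 235.4, 29.3, 20.8])]
```

```bash
python3 -c "
from h import *
for l in('tub','tipbox','timer'): print(l,[np.round(k['box'],1) for k in silhouettes('top',l)[:1]])
print(hand_in())"
```

```text
tub [array([212.5, 128.8,  42.1,  46.3])]
tipbox [array([360.8, 140.8,  46. ,  39.3])]
timer [array([276.5, 150.2,  32. ,  29.1])]
the job is handed in; nothing more can be done
None
```

The job is done and handed in at about 48 s of the 115 s allowed. The canister, square bottle and amber bottle went into the tray in that order. The jar then went onto the balance pan, and the amber bottle, square bottle and canister went back to their own places.

**Last checks**
- **Bottles and canister:** in the top view each sits within 1 px (about 2 mm) of where it started, all upright. The tool was back at each pick pose to within about 1 mm at release.
- **Scene view:** the amber bottle and canister silhouette centres matched the start within 1.5 px. The square bottle's moved 4.6 px down, I think because the jar no longer hides its lower part.
- **Jar:** by the top view it is about 2 mm from the pan's centre. The scene view gives about 7 mm, but its fix on the pan centre is the less certain one.
- **Tub, tip box and timer:** their boxes in the top view are unchanged to within a few pixels, which is the detector's scatter.

**What disagreed:** the reported tool height read about 38 mm below the true hand height. A first try at the canister therefore closed on air above it. I corrected for this from the pictures, and set things down by watching the wrist force, which stayed at or below about 10 N after each touch-down.

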